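# Sanitise the drying pegs and rack the bar tumblers

## Robot

A 6-joint arm with a two-finger parallel gripper is mounted at the origin on the work surface. World frame = base frame: x ahead of the robot, y to its left, z up, the work surface at z = 0. Lengths are in m, angles in rad, forces in N, time in s.
With the tool pointing down it reaches from about 0.25 to 0.775 m from the base axis. Payload 4 kg.
Tool frame: the origin (TCP) lies midway between the tips of the shut fingers; the grasp point (between the pads) lies 19 mm behind it; z points along the fingers, y is the line along which they close (so a half turn about z gives the same grasp; the last joint's range is limited). The gripper opens to 94 mm and grips with 3 to 60 N. Pads are 16 mm wide; open, the fingers measure 119 mm over their backs; the gripper's body (75 mm by 177 mm) begins 78 mm behind the grasp point.
Start: joints at [-1.234, 0.087, 1.371, -0, 1.684, -0.103], TCP at [0.234, -0.498, 0.206] pointing down, gripper open.
Joint ranges: [-3.1, 3.1], [-0.76, 2.03], [0.27, 2.55], [-1.08, 4.22], [0.17, 2.65], [-2.57, 2.57]. Speed limits (rad/s): [2.79, 2.79, 3.14, 3.14, 3.14, 3.14].

## Interface

Orientations are given as [roll, pitch, yaw] about the fixed x, y, z axes, in that order (R = Rz(yaw) Ry(pitch) Rx(roll)).
In Python, from bench import robot gives the robot as it stands. The module is installed in compiled form; this text tells all that it offers.
- The arm moves only by the tool arm_command, never from a script. Its argument "targets" is a list of rows, each a list of 4 numbers: the shift along the world's x, y, z as a fraction of full scale, then the turn about the world's z as a fraction of full scale. A call has 1 to 8 rows; each row is the pose to reach, as a shift and turn from the pose commanded when the call began; what a row does not reach only later rows make up. Full scale, the value 1, is 0.5 m for a shift and 120 degrees for a turn. A row lasts 1/12 s, in which the tool goes at most 41.7 mm and 7.16 degrees, less where a joint would pass 70% of its speed; a pose out of reach is approached as far as the arm can. A call with a number of a shift or a turn outside -1 to 1 is refused whole. A call with a gripper value outside its range is refused whole. "claw" is the closure, from 0 (fully open) to 1 (shut), set as the call begins (left out, the last holds). The fingers move at their own pace and stop on an object; the grip force is fixed at half the most. Time passes only in rows, so rows that repeat a pose let the fingers close. It gives the time, the measured TCP pose, the force, the opening and the grip force at its end, in the units of the state.
- robot.get_obs(): the state, without advancing time (a new reading comes with each control period).
- robot.snapshot(name): name is "scene" or "side" or "wrist"; returns the picture (400x640x3 uint8, red, green, blue); there is no depth.
- robot.camera_info(name): a dict with "vfov" (degrees; the focal length in pixels is half the picture's height over the tangent of half this angle, whatever the lens; pixels are square), "cx", "cy" (the principal point, pixels), "extrinsics" (4x4, takes a point from camera to world coordinates); the wrist camera has in their place "T_tool_cam" (4x4, takes a point from camera to tool coordinates, whose origin is the TCP and whose axes are the flange's). Camera axes: x right, y up, looking along -z (the intrinsics and any distortion apply to the point x, -y, -z); pixel columns grow to the right and rows downward; lengths in m; the calibration is good to about 2 mm. The wrist camera is an equidistant fisheye: a pixel r from the principal point sees the ray r / f radians off the axis. A picture is of the moment at which its call begins: read the wrist's pose just before it. camera_info takes no time and is no camera call.
- robot.close_job(): hands the job in; it is judged then, once.
The state is a dict: "time": time; "joint_positions": joint angles; "qvel": joint speeds; "joint_torque": joint torques, N m; "tool_pos": TCP position; "ee_rot": TCP orientation; "wrist_force": force on the tool from outside, world axes, zero at the start; "wrist_torque": the same for the moment, N m; "width": finger opening in m; "finger_force": force on a finger pad.
Only numpy, scipy, OpenCV 4.12 (cv2) and the standard library are available. Lean on these libraries where they do the work, as an engineer would, in place of code of your own. Each camera call takes 0.05 s, during which the arm holds its last target. There are 200 camera calls.

## Task

Before loading the drying rack on the bar cart, take the sanitising wand from its marble rest and shine it straight down on each of the three bare pegs in turn, starting at the end with the small brass ball, holding it still for two full seconds with the lamp window centred 3 to 6 cm above each tip; then lay the wand back on its rest, lamp down and square with it. After that, turn every rinsed tumbler lying on the bar mat upside down over a drying peg of its own, any peg, so that its rim sits flat on the rack. Leave the carafe, jigger, canister and wine key where they stand.

Things in the scene. Friction and masses are not known exactly. Their poses are not given: they have to be found in the camera images.
- rack: Fixed drying rack: marble slab 70 x 280 x 15 mm high, three brass pegs in a row along its y axis, 95 mm apart. A brass ball (16 mm) on the slab marks its +y end. Origin: centre of the slab's underside; z up. A seated tumbler's rim is on the slab's top, its centre 60 mm above the origin.
- peg1 (a point): Centre of the tip of the peg next to the brass ball. Pegs are 28 mm in diameter, rise 60 mm above the slab (tip 75 mm above the table), and taper to 16 mm over the last 8 mm.
- peg2 (a point): Centre of the tip of the middle peg. Pegs are 28 mm in diameter, rise 60 mm above the slab (tip 75 mm above the table), and taper to 16 mm over the last 8 mm.
- peg3 (a point): Centre of the tip of the peg farthest from the ball. Pegs are 28 mm in diameter, rise 60 mm above the slab (tip 75 mm above the table), and taper to 16 mm over the last 8 mm.
- mat: Fixed black rubber bar mat 170 x 310 x 6 mm on which the tumblers lie. Origin: centre of its underside; z up.
- cup1: Square steel tumbler, 46 x 46 mm outside, 90 mm long, walls 4 mm (opening 38 x 38), closed bottom 6 mm, 0.14 kg. Starts lying on the mat, mouth roughly to the robot's right; may be absent. Origin: middle of its length, on its axis; +x points out of the mouth. Grasped near the bottom by a tool leaning 45 deg with fingertips towards the mouth, a wrist half turn points the mouth down.
- cup2: Square steel tumbler, 46 x 46 mm outside, 90 mm long, walls 4 mm (opening 38 x 38), closed bottom 6 mm, 0.14 kg. Starts lying on the mat, mouth roughly to the robot's right; may be absent. Origin: middle of its length, on its axis; +x points out of the mouth. Grasped near the bottom by a tool leaning 45 deg with fingertips towards the mouth, a wrist half turn points the mouth down.
- cup3: Square steel tumbler, 46 x 46 mm outside, 90 mm long, walls 4 mm (opening 38 x 38), closed bottom 6 mm, 0.14 kg. Starts lying on the mat, mouth roughly to the robot's right; may be absent. Origin: middle of its length, on its axis; +x points out of the mouth. Grasped near the bottom by a tool leaning 45 deg with fingertips towards the mouth, a wrist half turn points the mouth down.
- rest: Fixed flat marble rest for the wand, 210 x 60 x 8 mm high, no rim. Origin: centre of its underside; long side along its x axis; z up.
- wand: Grey plastic wand, flat underneath, 190 mm long along x, 0.14 kg. Handle x = -95 to 35 mm, 24 mm wide, 26 mm high; lamp head x = 35 to 95 mm, 36 mm wide, 18 mm high. Origin: mid-length on the flat underside; z out of its back. Centre of mass about x = 6 mm. Starts lamp down on the rest, within about 10 mm of its centre, +x roughly with the rest's +x.
- lamp (a point): Centre of the lamp window in the wand's underside, 66 mm along the wand's +x from its origin. It shines along the wand's -z and works from 20 to 65 mm away.
- carafe: Short glass carafe, 90 mm across, 135 mm high. Origin: centre of its foot. Bystander.
- jigger: Brass hourglass jigger, 46 mm across, 85 mm high. Origin: centre of its foot. Bystander.
- canister: White ceramic canister with a cork top, 90 mm across, 132 mm high. Origin: centre of its foot. Bystander.
- wine_key: Folded steel wine key, 115 x 30 x 12 mm, lying flat along its x. Origin: centre of its underside. Bystander.
Things that resemble listed ones, but are neither listed nor needed, are in the scene too. Several things look just like the rest: the one meant starts nearest to the robot's base.

How it is judged:
On the way, in this order (a step that is already met when the one before it is completed fails the run):
1. wand held steady for 2 seconds with the lamp window facing peg 1 from 20 to 65 mm above its tip, within 14 mm of centre each way, no tumbler on that peg (x of peg1 in the frame of lamp between -0.014 and 0.014 m and y of peg1 in the frame of lamp between -0.014 and 0.014 m and z of peg1 in the frame of lamp between -0.065 and -0.02 m and linear speed of wand below 0.03 m/s and angle between wand's own z axis and vertical below 0.35 rad and horizontal distance between each of cup1, cup2, cup3 and peg1 above 0.05 m), for 1.8 s.
2. wand held steady for 2 seconds with the lamp window facing peg 2 from 20 to 65 mm above its tip, within 14 mm of centre each way, no tumbler on that peg (x of peg2 in the frame of lamp between -0.014 and 0.014 m and y of peg2 in the frame of lamp between -0.014 and 0.014 m and z of peg2 in the frame of lamp between -0.065 and -0.02 m and linear speed of wand below 0.03 m/s and angle between wand's own z axis and vertical below 0.35 rad and horizontal distance between each of cup1, cup2, cup3 and peg2 above 0.05 m), for 1.8 s.
3. wand held steady for 2 seconds with the lamp window facing peg 3 from 20 to 65 mm above its tip, within 14 mm of centre each way, no tumbler on that peg (x of peg3 in the frame of lamp between -0.014 and 0.014 m and y of peg3 in the frame of lamp between -0.014 and 0.014 m and z of peg3 in the frame of lamp between -0.065 and -0.02 m and linear speed of wand below 0.03 m/s and angle between wand's own z axis and vertical below 0.35 rad and horizontal distance between each of cup1, cup2, cup3 and peg3 above 0.05 m), for 1.8 s.
4. wand lying on its rest again, lamp down, let go (x of wand in the frame of rest between -0.03 and 0.03 m and y of wand in the frame of rest between -0.02 and 0.02 m and z of wand in the frame of rest below 0.012 m and angle between wand's own z axis and vertical below 0.1 rad and angle between the x axis of wand and the x axis of rest, either way round below 0.25 rad and contact force between the fingers and wand below 0.3 N), for 0.3 s.
At the end, for the whole second after the job is handed in: Every tumbler present is mouth down (within 6 degrees) over its own peg, rim on the slab (centre under 66 mm above the rack's underside, within 18 mm of the peg's axis), at rest; the wand lies lamp down on its rest (within 30 mm along, 20 mm across, 0.25 rad), let go (all of step 4 and angle between each of cup1, cup2, cup3's own x axis and vertical above 3.04 rad and z of each of cup1, cup2, cup3 in the frame of rack below 0.066 m and (horizontal distance between cup1 and peg1 below 0.018 m or horizontal distance between cup1 and peg2 below 0.018 m or horizontal distance between cup1 and peg3 below 0.018 m) and linear speed of each of cup1, cup2, cup3 below 0.03 m/s and (horizontal distance between cup2 and peg1 below 0.018 m or horizontal distance between cup2 and peg2 below 0.018 m or horizontal distance between cup2 and peg3 below 0.018 m) and (horizontal distance between cup3 and peg1 below 0.018 m or horizontal distance between cup3 and peg2 below 0.018 m or horizontal distance between cup3 and peg3 below 0.018 m)); the robot touches nothing.
It fails at once if the carafe is moved by more than 25 mm (distance of carafe from where it was at the start of the episode above 0.025 m).
It fails at once if the jigger is moved by more than 25 mm (distance of jigger from where it was at the start of the episode above 0.025 m).
It fails at once if the canister is moved by more than 25 mm (distance of canister from where it was at the start of the episode above 0.025 m).
It fails at once if the wine key is moved by more than 25 mm (distance of wine_key from where it was at the start of the episode above 0.025 m).
Of cup1, cup2, cup3 only 2 to 3 are there at a start; the rules pass over those that are not, and their reading is None.
At some moment in a run one of cup1, cup2, cup3 may be knocked a few centimetres aside while the robot is not near it.
It also fails if it takes over 200 s, if anything falls off the work surface, if the arm or the gripper's body presses on something with over 40 N, if the wrist force passes 120 N, or if a joint passes its speed limit or range.

## Working session

There is one attempt and no reset: what is moved stays moved. The work goes in short steps, Python scripts to look and compute and a tool call to move; the robot and the scene stay as the last step left them, time stands still between calls to the robot, and variables do not carry over. Pictures are saved under pics/ and viewed, at most 14 in all, crops included, and the job is handed in when it is done.

Besides the shell and the picture viewer there is one more tool, called after "Request:" as name([rows], argument=value, ...), one row to a line, values as JSON. arm_command: Moves the arm, as the interface text tells. Shift numbers are shares of 0.5 m and turn numbers shares of 120 degrees, none past 1 either way. Its arguments: {"type":"object","properties":{"targets":{"type":"array"},"claw":{"type":"number"}},"required":["targets"]}

```bash
mkdir -p pics; cat > h.py <<'E'
import numpy as np, cv2
from bench import robot
from scipy.spatial.transform import Rotation as Rn
def snap(n,f):
    im=robot.snapshot(n); cv2.imwrite(f'pics/{f}.png',im[:,:,::-1]); return im
def ray(n,px,obs=None):
    c=robot.camera_info(n); f=200/np.tan(np.radians(c['vfov'])/2)
    u,v=px[0]-c['cx'],px[1]-c['cy']
    if n=='wrist':
        r=np.hypot(u,v); th=r/f; s=np.sin(th)/max(r,1e-9)
        d=np.array([u*s,-v*s,-np.cos(th)])
        T=np.eye(4); T[:3,:3]=Rn.from_euler('xyz',obs['ee_rot']).as_matrix(); T[:3,3]=obs['tool_pos']
        T=T@np.array(c['T_tool_cam'])
    else:
        d=np.array([u/f,-v/f,-1]); T=np.array(c['extrinsics'])
    return T[:3,3],T[:3,:3]@d
def at(n,px,z,obs=None):
    o,d=ray(n,px,obs); return (o+d*(z-o[2])/d[2]).round(4)
def proj(n,p,obs=None):
    c=robot.camera_info(n); f=200/np.tan(np.radians(c['vfov'])/2)
    if n=='wrist':
        T=np.eye(4); T[:3,:3]=Rn.from_euler('xyz',obs['ee_rot']).as_matrix(); T[:3,3]=obs['tool_pos']
        T=T@np.array(c['T_tool_cam'])
    else: T=np.array(c['extrinsics'])
    q=np.linalg.inv(T)@np.r_[p,1]; x,y,z=q[0],-q[1],-q[2]
    if n=='wrist':
        r=np.hypot(x,y); th=np.arctan2(r,z); return np.array([c['cx']+f*th*x/r,c['cy']+f*th*y/r]).round(1)
    return np.array([c['cx']+f*x/z,c['cy']+f*y/z]).round(1)
E
python3 - <<'E'
from h import *
o=robot.get_obs(); print(o)
for n in('scene','side','wrist'): print(n,robot.camera_info(n)); snap(n,n+'0')
E
```

```text
{'time': 0.0, 'joint_positions': array([-1.23408186e+00,  8.79401461e-02,  1.37219924e+00, -1.56956320e-05,
        1.68358712e+00, -1.03092566e-01]), 'qvel': array([ 0.00032633,  0.00080883, -0.00012769,  0.00143757,  0.00194635,
        0.000536  ]), 'joint_torque': array([ 8.80465341e-04, -3.40177274e+01, -3.02424359e+01,  7.18888873e-02,
        3.29391507e-02, -1.60658506e-04]), 'tool_pos': array([ 0.23398982, -0.49716009,  0.2043402 ]), 'ee_rot': array([-3.13946853e+00, -2.04077716e-04,  4.39805069e-01]), 'wrist_force': array([-0.02374208,  0.2270574 ,  0.15788714]), 'wrist_torque': array([-0.01985569, -0.01098724,  0.03044372]), 'finger_force': 0.0, 'width': 0.09395690243174716}
scene {'vfov': 50.78035280655782, 'cx': 314.7665300140637, 'cy': 200.96906763194585, 'extrinsics': array([[ 0.61277343, -0.50995226,  0.60370308,  1.3727307 ],
       [ 0.79025609,  0.39347747, -0.4697561 , -0.57657415],
       [ 0.00200962,  0.76493409,  0.64410542,  0.89029395],
       [ 0.        ,  0.        ,  0.        ,  1.        ]])}
side {'vfov': 48.29477292601213, 'cx': 321.9771225682373, 'cy': 196.90403881361013, 'extrinsics': array([[-0.89284621,  0.29582447, -0.33957847,  0.10188325],
       [-0.4503063 , -0.57457734,  0.68343625,  1.04040578],
       [ 0.00706307,  0.76311779,  0.64622082,  1.06158473],
       [ 0.        ,  0.        ,  0.        ,  1.        ]])}
wrist {'vfov': 65.70646984690485, 'cx': 318.27093974123693, 'cy': 196.40942491722913, 'T_tool_cam': array([[-1.50558551e-03,  9.61778426e-01,  2.73824749e-01,
         7.97150856e-02],
       [ 9.99998845e-01,  1.39089697e-03,  6.12979911e-04,
        -1.53702997e-03],
       [ 2.08688839e-04,  2.73825356e-01, -9.61779409e-01,
        -1.78670514e-01],
       [ 0.00000000e+00,  0.00000000e+00,  0.00000000e+00,
         1.00000000e+00]])}
```

View pics/scene0.png

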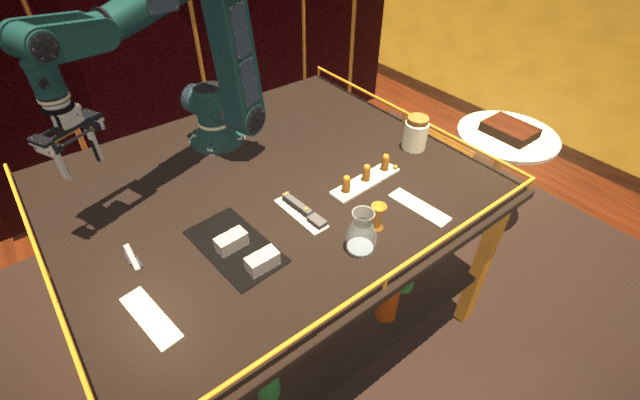

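View pics/side0.png

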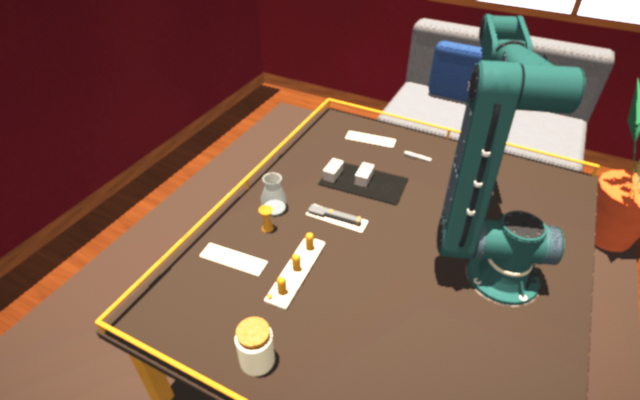

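```bash
python3 - <<'E'
import cv2
a=cv2.imread('pics/scene0.png')[145:295,180:405]; cv2.imwrite('pics/sc1.png',cv2.resize(a,None,fx=3.5,fy=3.5,interpolation=cv2.INTER_CUBIC))
a=cv2.imread('pics/side0.png')[150:310,220:420]; cv2.imwrite('pics/si1.png',cv2.resize(a,None,fx=3.5,fy=3.5,interpolation=cv2.INTER_CUBIC))
E
```

```text
(no output)
```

View pics/sc1.png

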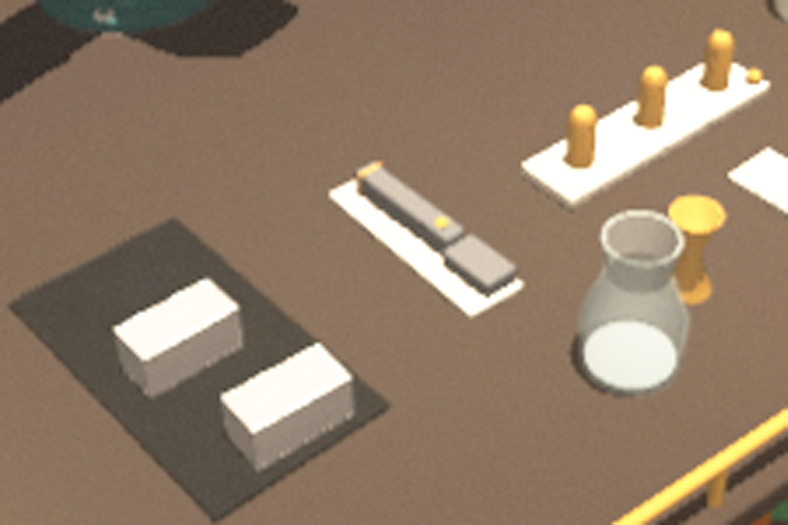

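View pics/si1.png

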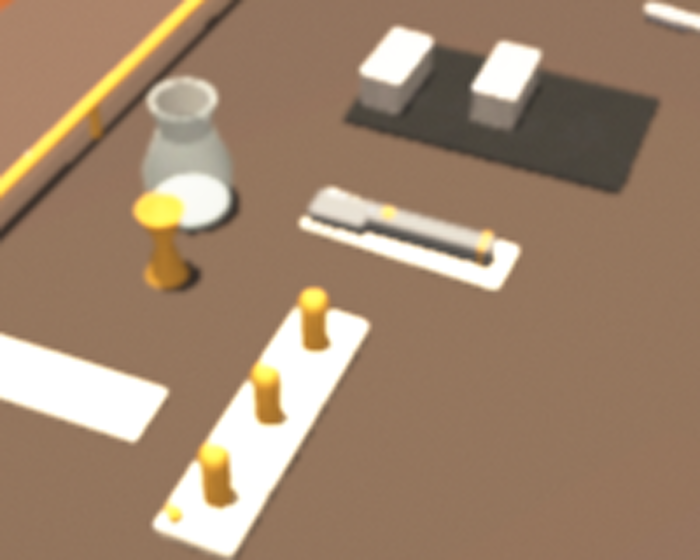

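```bash
python3 - <<'E'
from h import *
S=lambda x,y:(180+(x+.5)/3.5-.5,145+(y+.5)/3.5-.5); D=lambda x,y:(220+(x+.5)/3.5-.5,150+(y+.5)/3.5-.5)
def p(l,z,a=None,b=None):
    print(l,z,at('scene',S(*a),z)[:2] if a else '',at('side',D(*b),z)[:2] if b else '')
p('peg1tip',.075,(720,35),(214,452)); p('peg2tip',.075,(654,72),(266,371)); p('peg3tip',.075,(582,110),(314,295))
p('ball',.023,(755,75),(173,513))
for c,a in zip('ABCD',[(523,167),(572,206),(770,85),(712,58)]): p('rack'+c,.015,a)
for c,b in zip('ABCD',[(300,308),(370,323),(232,556),(155,523)]): p('rackside'+c,.015,None,b)
for c,a in zip('ABC',[(330,193),(474,315),(523,286)]): p('rest'+c,.008,a)
for c,b in zip('ABC',[(300,224),(497,288),(520,247)]): p('rest',.008,None,b)
p('wand butt L/R',.034,(357,176),None);p('wand butt',.034,(381,163))
p('head tip',.026,(490,289));p('head tip',.026,(518,266))
p('side head far',.026,None,(309,208));p('',.026,None,(335,190))
p('button',.036,(441,222),(388,211))
for c,a in zip('ABCD',[(115,328),(208,278),(241,315),(150,361)]): p('cupL',.052,a)
for c,a in zip('ABCD',[(222,398),(319,344),(353,381),(257,433)]): p('cupR',.052,a)
for c,a in zip('ABCD',[(494,42),(541,51),(516,104),(472,87)]): p('cupL',.052,None,a)
for c,a in zip('ABCD',[(397,27),(433,40),(397,83),(361,68)]): p('cupR',.052,None,a)
for c,a in zip('ABCD',[(10,305),(174,218),(388,406),(216,520)]): p('mat',.006,a)
p('jigger',.085,(697,217),(162,210)); p('carafe',.135,(642,240),(182,100))
print(at('scene',(418,118),.132),at('side',(253,333),.132))
E
```

```text
peg1tip 0.075 [0.5612 0.3636] [0.5629 0.3679]
peg2tip 0.075 [0.5676 0.2686] [0.5685 0.2729]
peg3tip 0.075 [0.5714 0.1743] [0.5749 0.1744]
ball 0.023 [0.5826 0.4   ] [0.5845 0.402 ]
rackA 0.015 [0.5463 0.1263] 
rackB 0.015 [0.6177 0.1259] 
rackC 0.015 [0.5968 0.4083] 
rackD 0.015 [0.5267 0.3957] 
racksideA 0.015  [0.6073 0.1429]
racksideB 0.015  [0.5403 0.1303]
racksideC 0.015  [0.5238 0.4116]
racksideD 0.015  [0.596  0.4123]
restA 0.008 [ 0.4597 -0.0349] 
restB 0.008 [ 0.669  -0.0275] 
restC 0.008 [0.6668 0.028 ] 
rest 0.008  [0.6664 0.0337]
rest 0.008  [0.4558 0.0274]
rest 0.008  [ 0.4579 -0.0358]
wand butt L/R 0.034 [ 0.4814 -0.0178] 
wand butt 0.034 [0.4793 0.0106] 
head tip 0.026 [ 0.667  -0.0088] 
head tip 0.026 [0.6592 0.0281] 
side head far 0.026  [0.66  0.026]
 0.026  [ 0.6496 -0.0099]
button 0.036 [0.5817 0.0033] [0.5835 0.0042]
cupL 0.052 [ 0.5407 -0.2906] 
cupL 0.052 [ 0.5351 -0.2026] 
cupL 0.052 [ 0.5894 -0.2035] 
cupL 0.052 [ 0.59   -0.2858] 
cupR 0.052 [ 0.6577 -0.2611] 
cupR 0.052 [ 0.655  -0.1716] 
cupR 0.052 [ 0.7041 -0.1726] 
cupR 0.052 [ 0.7038 -0.2583] 
cupL 0.052  [ 0.594  -0.2844]
cupL 0.052  [ 0.5415 -0.2925]
cupL 0.052  [ 0.5299 -0.1924]
cupL 0.052  [ 0.5828 -0.1981]
cupR 0.052  [ 0.7016 -0.261 ]
cupR 0.052  [ 0.6555 -0.2569]
cupR 0.052  [ 0.6569 -0.1678]
cupR 0.052  [ 0.703  -0.1741]
mat 0.006 [ 0.4151 -0.3331] 
mat 0.006 [ 0.4002 -0.1663] 
mat 0.006 [ 0.7067 -0.1435] 
mat 0.006 [ 0.7205 -0.3087] 
jigger 0.085 [0.7526 0.1431] [0.7491 0.1491]
carafe 0.135 [0.7846 0.0458] [0.7839 0.0511]
[0.5206 0.5629 0.132 ] [0.511  0.5772 0.132 ]
```

Request:
arm_command([
  [0.4,0.5,0,-0.18],
  [0.4,0.5,0,-0.18],
  [0.4,0.5,0,-0.18],
  [0.4,0.5,0,-0.18],
  [0.4,0.5,0,-0.18],
  [0.4,0.5,0,-0.18],
  [0.4,0.5,0,-0.18],
  [0.4,0.5,0,-0.18],
], claw=0)

```text
time: 0.82
tool_pos: [0.4351, -0.2453, 0.2053]
ee_rot: [-3.141, -0.0, 0.064]
wrist_force: [0.6, -0.1, -0.2]
width: 0.0944
finger_force: 0.0
```

Request:
arm_command([
  [0.272,0.502,0,0],
  [0.272,0.502,0,0],
  [0.272,0.502,0,0],
  [0.272,0.502,0,0],
  [0.272,0.502,0,0],
  [0.272,0.502,0,0],
  [0.272,0.502,0,0],
  [0.272,0.502,0,0],
])

```text
time: 1.48
tool_pos: [0.5717, 0.0093, 0.2043]
ee_rot: [-3.138, 0.0, 0.07]
wrist_force: [-0.9, -0.4, -0.0]
width: 0.0941
finger_force: 0.0
```

```bash
python3 - <<'E'
from h import *
o=robot.get_obs(); print(o['time'],o['tool_pos'],o['ee_rot'],o['width']); np.save('o1.npy',o,allow_pickle=True); snap('wrist','w1')
E
```

```text
1.4833 [0.57172896 0.00925723 0.20429046] [-3.13837908e+00  3.51494840e-04  7.02342982e-02] 0.09411962568000184
```

View pics/w1.png

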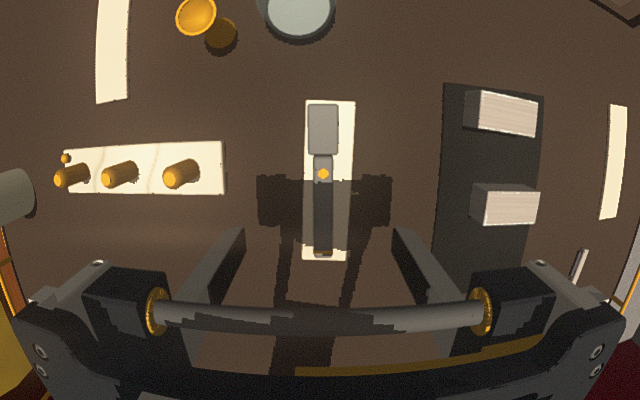

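```bash
python3 - <<'E'
from h import *
o=np.load('o1.npy',allow_pickle=True).item()
w=lambda l,px,z:print(l,at('wrist',px,z,o)[:2])
w('butt',(323,250),.034);w('headend',(323,105),.026);w('button',(323,174),.036)
for q in [(306,101),(355,102),(303,259),(347,261)]: w('rest',q,.008)
for q in [(72,177),(120,175),(183,174)]: w('peg',(q[0]-8,q[1]+2),.075)
for q in [(479,90),(537,98),(537,137),(470,132)]: w('cupR',q,.052)
for q in [(483,185),(537,186),(538,225),(470,224)]: w('cupL',q,.052)
print(robot.get_obs()['tool_pos'],robot.get_obs()['ee_rot'])
E
```

```text
butt [ 0.4825 -0.0007]
headend [0.6572 0.0119]
button [0.5789 0.0064]
rest [0.661  0.0323]
rest [ 0.6643 -0.0263]
rest [0.4544 0.0241]
rest [ 0.4553 -0.0358]
peg [0.5635 0.3499]
peg [0.57   0.2591]
peg [0.5753 0.1689]
cupR [ 0.6962 -0.1653]
cupR [ 0.7039 -0.2551]
cupR [ 0.6544 -0.2625]
cupR [ 0.6456 -0.1588]
cupL [ 0.5847 -0.1882]
cupL [ 0.5909 -0.2776]
cupL [ 0.5365 -0.2974]
cupL [ 0.534  -0.1807]
[0.57064003 0.0063152  0.20437572] [-3.14103105e+00  1.73761974e-03  6.81526204e-02]
```

Request:
arm_command([
  [0,0,0,0],
  [0,0,0,0],
])

```text
time: 1.7
tool_pos: [0.5697, 0.0024, 0.2052]
ee_rot: [3.141, 0.001, 0.062]
wrist_force: [-0.5, -0.0, 0.9]
width: 0.0941
finger_force: 0.0
```

Request:
arm_command([
  [0,0,-0.08,0],
  [0,0,-0.16,0],
  [0,0,-0.24,0],
  [0,0,-0.3,0],
  [0,0,-0.35,0],
  [0,0,-0.384,0],
  [0,0,-0.384,0],
  [0,0,-0.384,0],
])

```text
time: 2.37
tool_pos: [0.5691, 0.0019, 0.0129]
ee_rot: [-3.142, 0.002, 0.061]
wrist_force: [0.1, 0.4, -0.4]
width: 0.094
finger_force: 0.0
```

Request:
arm_command([
  [0,0,0,0],
  [0,0,0,0],
  [0,0,0,0],
  [0,0,0,0],
  [0,0,0,0],
  [0,0,0,0],
  [0,0,0,0],
  [0,0,0,0],
], claw=1)

```text
time: 3.03
tool_pos: [0.5701, 0.0034, 0.0135]
ee_rot: [3.141, 0.0, 0.063]
wrist_force: [1.6, -0.1, -0.2]
width: 0.0443
finger_force: 0.0
```

Request:
arm_command([
  [0,0,0,0],
  [0,0,0,0],
  [0,0,0,0],
  [0,0,0,0],
  [0,0,0,0],
  [0,0,0,0],
  [0,0,0,0],
  [0,0,0,0],
])

```text
time: 3.7
tool_pos: [0.5701, 0.0034, 0.0134]
ee_rot: [-3.141, 0.0, 0.063]
wrist_force: [0.3, 0.4, -1.0]
width: 0.0236
finger_force: 30.0
```

Request:
arm_command([
  [0,0,0.08,0],
  [0,0,0.16,0],
  [0,0,0.24,0],
  [0,0,0.3,0],
  [0,0,0.3,0],
  [0,0,0.3,0],
])

```text
time: 4.2
tool_pos: [0.5713, 0.003, 0.1656]
ee_rot: [3.14, -0.005, 0.063]
wrist_force: [-0.5, -0.9, -3.5]
width: 0.0237
finger_force: 30.0
```

```bash
python3 - <<'E'
from h import *
o=robot.get_obs(); print(o['time'],o['tool_pos'],o['ee_rot'],o['width'],o['finger_force']); np.save('o2.npy',o,allow_pickle=True)
a=snap('wrist','w2')[80:280,180:460,::-1]; b=snap('side','s2')[100:300,240:520,::-1]
cv2.imwrite('pics/m2.png',np.vstack([cv2.resize(x,(420,300)) for x in (a,b)]))
E
```

```text
4.2 [0.57134079 0.00300763 0.16562835] [ 3.14039773 -0.00462676  0.06270934] 0.023703844894020297 29.984270632267
```

View pics/m2.png

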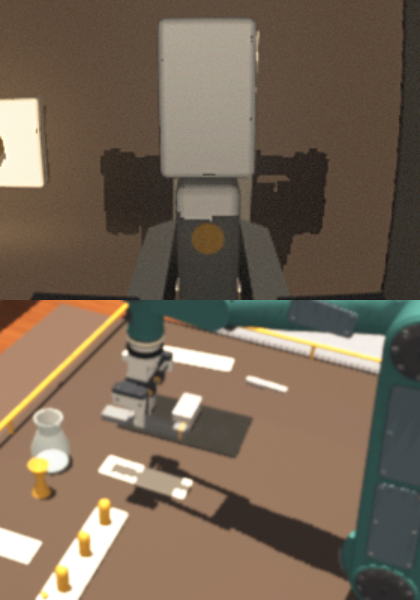

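```bash
python3 - <<'E'
from h import *
o=np.load('o2.npy',allow_pickle=True).item()
for px in [(318.7,94),(318.7,197)]: print(at('wrist',px,.178,o),at('wrist',px,.178,o)[:2]-o['tool_pos'][:2])
E
```

```text
[0.6591 0.0098 0.178 ] [0.08775921 0.00679237]
[0.6025 0.0063 0.178 ] [0.03115921 0.00329237]
```

Request:
arm_command([
  [-0.02,0.08,0,0],
  [-0.035,0.16,0,0],
  [-0.055,0.24,0,0],
  [-0.065,0.32,0,0],
  [-0.07,0.36,0,0],
  [-0.07,0.36,0,0],
])

```text
time: 4.8
tool_pos: [0.5323, 0.1873, 0.1597]
ee_rot: [-3.141, 0.007, 0.069]
wrist_force: [-0.5, 0.1, -1.9]
width: 0.0239
finger_force: 30.0
```

Request:
arm_command([
  [-0.02,0.08,0,0],
  [-0.035,0.16,0,0],
  [-0.055,0.24,0,0],
  [-0.065,0.32,0,0],
  [-0.07,0.358,0,0],
  [-0.07,0.358,0,0],
  [-0.07,0.358,-0.04,0],
  [-0.07,0.358,-0.082,0],
])

```text
time: 5.47
tool_pos: [0.5008, 0.3614, 0.1214]
ee_rot: [3.14, -0.001, 0.063]
wrist_force: [0.4, -0.3, -2.9]
width: 0.0238
finger_force: 30.0
```

Request:
arm_command([
  [0,0,0,0],
  [0,0,0,0],
  [0,0,0,0],
  [0,0,0,0],
  [0,0,0,0],
  [0,0,0,0],
  [0,0,0,0],
  [0,0,0,0],
])

```text
time: 6.13
tool_pos: [0.5004, 0.3624, 0.1231]
ee_rot: [-3.141, -0.001, 0.063]
wrist_force: [-0.4, -0.1, -2.1]
width: 0.0238
finger_force: 30.0
```

```bash
python3 - <<'E'
from h import *
o=robot.get_obs(); print(o['time'],o['tool_pos'],o['ee_rot'],o['width'],o['finger_force'])
s=snap('scene','s3')[90:220,320:460,::-1]; b=snap('side','s3b')[180:310,230:370,::-1]
cv2.imwrite('pics/m3.png',np.hstack([cv2.resize(x,None,fx=2.8,fy=2.8,interpolation=cv2.INTER_CUBIC) for x in (s,b)]))
E
```

```text
6.1333 [0.5003917  0.3624183  0.12311766] [-3.14124984e+00 -9.07058947e-04  6.28177044e-02] 0.02381731480750645 29.98436003923416
```

View pics/m3.png

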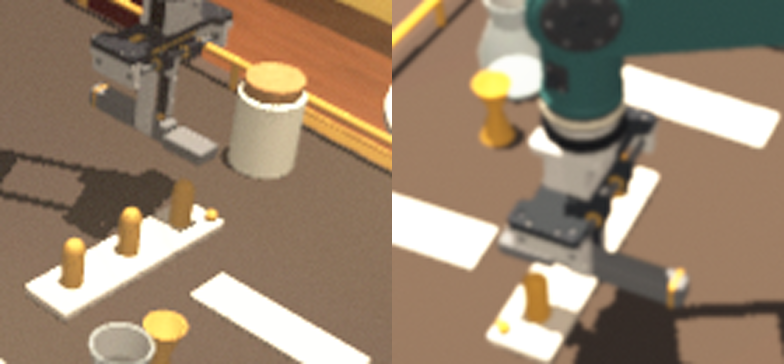

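```bash
python3 - <<'E'
from h import *
for p in [(0.591,-.018+.368,.136),(0.591,.018+.368,.136),(0.531,.35,.136),(.531,.386,.136)]:
  print('scene',(proj('scene',p)-[320,90])*2.8)
print('tip1',(proj('scene',(.562,.366,.075))-[320,90])*2.8)
print(at('scene',(320+217/2.8,90+146/2.8),.136),at('scene',(320+195/2.8,90+158/2.8),.136))
E
```

```text
scene [198.52 152.88]
scene [219.8  143.08]
scene [162.68 131.6 ]
scene [183.96 122.36]
tip1 [184.8 180.6]
[0.5936 0.3785 0.136 ] [0.5962 0.3388 0.136 ]
```

Request:
arm_command([
  [0,0,0,0],
  [0,0,0,0],
  [0,0,0,0],
  [0,0,0,0],
  [0,0,0,0],
  [0,0,0,0],
  [0,0,0,0],
  [0,0,0,0],
])

```text
time: 6.9
tool_pos: [0.5001, 0.3623, 0.1225]
ee_rot: [3.141, 0.0, 0.063]
wrist_force: [-0.6, 0.7, -2.2]
width: 0.024
finger_force: 30.0
```

Request:
arm_command([
  [0,0,0,0],
  [0,0,0,0],
  [0,0,0,0],
  [0,0,0,0],
  [0,0,0,0],
  [0,0,0,0],
  [0,0,0,0],
  [0,0,0,0],
])

```text
time: 7.57
tool_pos: [0.5002, 0.3623, 0.1225]
ee_rot: [3.142, -0.0, 0.063]
wrist_force: [0.8, -0.3, -1.6]
width: 0.0238
finger_force: 30.0
```

Request:
arm_command([
  [0,0,0,0],
  [0,0,0,0],
  [0,0,0,0],
  [0,0,0,0],
  [0,0,0,0],
  [0,0,0,0],
  [0,0,0,0],
  [0,0,0,0],
])

```text
time: 8.23
tool_pos: [0.5002, 0.3623, 0.1225]
ee_rot: [3.141, 0.0, 0.063]
wrist_force: [-0.3, 0.5, -3.6]
width: 0.0238
finger_force: 30.0
```

Request:
arm_command([
  [0.004,-0.07,0,0],
  [0.008,-0.14,0,0],
  [0.012,-0.19,0,0],
  [0.012,-0.19,0,0],
  [0.012,-0.19,0,0],
  [0.012,-0.19,0,0],
  [0.012,-0.19,0,0],
  [0.012,-0.19,0,0],
])

```text
time: 8.9
tool_pos: [0.506, 0.2684, 0.1224]
ee_rot: [-3.141, 0.0, 0.064]
wrist_force: [-0.2, -0.1, -2.3]
width: 0.0239
finger_force: 30.0
```

Request:
arm_command([
  [0,0,0,0],
  [0,0,0,0],
  [0,0,0,0],
  [0,0,0,0],
  [0,0,0,0],
  [0,0,0,0],
  [0,0,0,0],
  [0,0,0,0],
])

```text
time: 9.57
tool_pos: [0.5062, 0.2673, 0.1225]
ee_rot: [3.142, -0.0, 0.063]
wrist_force: [-0.5, -0.4, -1.4]
width: 0.0239
finger_force: 30.0
```

Request:
arm_command([
  [0,0,0,0],
  [0,0,0,0],
  [0,0,0,0],
  [0,0,0,0],
  [0,0,0,0],
  [0,0,0,0],
  [0,0,0,0],
  [0,0,0,0],
])

```text
time: 10.23
tool_pos: [0.5062, 0.2673, 0.1225]
ee_rot: [3.142, -0.0, 0.063]
wrist_force: [-0.2, 0.2, -1.9]
width: 0.0237
finger_force: 30.0
```

Request:
arm_command([
  [0,0,0,0],
  [0,0,0,0],
  [0,0,0,0],
  [0,0,0,0],
  [0,0,0,0],
  [0,0,0,0],
  [0,0,0,0],
  [0,0,0,0],
])

```text
time: 10.9
tool_pos: [0.5062, 0.2673, 0.1225]
ee_rot: [3.142, -0.0, 0.063]
wrist_force: [-0.4, 0.3, -2.6]
width: 0.0234
finger_force: 30.0
```

Request:
arm_command([
  [0,0,0,0],
  [0,0,0,0],
  [0,0,0,0],
  [0,0,0,0],
])

```text
time: 11.23
tool_pos: [0.5062, 0.2673, 0.1225]
ee_rot: [3.142, 0.0, 0.063]
wrist_force: [-0.6, 0.5, -1.5]
width: 0.0239
finger_force: 30.0
```

Request:
arm_command([
  [0.004,-0.07,0,0],
  [0.008,-0.14,0,0],
  [0.01,-0.193,0,0],
  [0.01,-0.193,0,0],
  [0.01,-0.193,0,0],
  [0.01,-0.193,0,0],
  [0.01,-0.193,0,0],
  [0.01,-0.193,0,0],
])

```text
time: 11.9
tool_pos: [0.5111, 0.1719, 0.1225]
ee_rot: [-3.141, 0.0, 0.064]
wrist_force: [0.2, 0.9, -1.7]
width: 0.0238
finger_force: 30.0
```

Request:
arm_command([
  [0,0,0,0],
  [0,0,0,0],
  [0,0,0,0],
  [0,0,0,0],
  [0,0,0,0],
  [0,0,0,0],
  [0,0,0,0],
  [0,0,0,0],
])

```text
time: 12.57
tool_pos: [0.5112, 0.1708, 0.1225]
ee_rot: [3.142, 0.0, 0.063]
wrist_force: [0.7, -0.7, -1.5]
width: 0.0239
finger_force: 30.0
```

Request:
arm_command([
  [0,0,0,0],
  [0,0,0,0],
  [0,0,0,0],
  [0,0,0,0],
  [0,0,0,0],
  [0,0,0,0],
  [0,0,0,0],
  [0,0,0,0],
])

```text
time: 13.23
tool_pos: [0.5112, 0.1708, 0.1225]
ee_rot: [3.141, 0.0, 0.063]
wrist_force: [-0.1, -0.2, -1.7]
width: 0.0237
finger_force: 30.0
```

Request:
arm_command([
  [0,0,0,0],
  [0,0,0,0],
  [0,0,0,0],
  [0,0,0,0],
  [0,0,0,0],
  [0,0,0,0],
  [0,0,0,0],
  [0,0,0,0],
])

```text
time: 13.9
tool_pos: [0.5112, 0.1708, 0.1225]
ee_rot: [3.142, 0.0, 0.063]
wrist_force: [0.2, 0.3, -1.5]
width: 0.0234
finger_force: 30.0
```

Request:
arm_command([
  [0,0,0,0],
  [0,0,0,0],
  [0,0,0,0],
  [0,0,0,0],
])

```text
time: 14.23
tool_pos: [0.5111, 0.1708, 0.1225]
ee_rot: [3.141, 0.0, 0.063]
wrist_force: [0.2, 0.6, -1.8]
width: 0.0238
finger_force: 30.0
```

Request:
arm_command([
  [0.02,-0.08,0,-0.01],
  [0.05,-0.16,0,-0.01],
  [0.075,-0.24,0,-0.01],
  [0.1,-0.31,0,-0.01],
  [0.108,-0.34,0,-0.01],
  [0.108,-0.34,0,-0.01],
  [0.108,-0.34,0,-0.01],
])

```text
time: 14.82
tool_pos: [0.5652, 0.0002, 0.1223]
ee_rot: [-3.141, 0.001, 0.04]
wrist_force: [-0.8, 0.8, -1.8]
width: 0.0237
finger_force: 30.0
```

Request:
arm_command([
  [0,0,-0.06,0],
  [0,0,-0.12,0],
  [0,0,-0.17,0],
  [0,0,-0.2,0],
  [0,0,-0.21,0],
  [0,0,-0.216,0],
  [0,0,-0.217,0],
  [0,0,-0.217,0],
])

```text
time: 15.48
tool_pos: [0.5663, 0.0013, 0.0155]
ee_rot: [3.141, -0.003, 0.043]
wrist_force: [-0.9, -0.1, -1.7]
width: 0.0235
finger_force: 30.0
```

Request:
arm_command([
  [0,0,0,0],
  [0,0,0,0],
  [0,0,0,0],
  [0,0,0,0],
  [0,0,0,0],
  [0,0,0,0],
  [0,0,0,0],
  [0,0,0,0],
], claw=0)

```text
time: 16.15
tool_pos: [0.5651, 0.0008, 0.014]
ee_rot: [3.142, 0.0, 0.042]
wrist_force: [-0.8, -0.2, 0.4]
width: 0.0737
finger_force: 0.0
```

Request:
arm_command([
  [0,0,0,0],
  [0,0,0,0],
  [0,0,0,0],
  [0,0,0,0],
  [0,0,0.08,0],
  [0,0,0.16,0],
  [0,0,0.24,0],
  [0,0,0.32,0],
])

```text
time: 16.82
tool_pos: [0.5647, 0.0009, 0.1756]
ee_rot: [-3.142, 0.001, 0.042]
wrist_force: [1.4, -0.2, 0.3]
width: 0.0941
finger_force: 0.0
```

Request:
arm_command([
  [0,0,0.08,0],
  [0,0,0.08,0],
  [0,0,0.08,0],
  [0,0,0.08,0],
  [0,0,0.08,0],
  [0,0,0.08,0],
])

```text
time: 17.32
tool_pos: [0.5641, 0.0009, 0.2113]
ee_rot: [-3.141, 0.005, 0.042]
wrist_force: [0.3, -0.7, -0.2]
width: 0.0937
finger_force: 0.0
```

```bash
python3 - <<'E'
from h import *
o=robot.get_obs(); print(o['time'],o['tool_pos'],o['ee_rot'],o['width'],o['finger_force']); np.save('o4.npy',o,allow_pickle=True); snap('wrist','w4')
E
```

```text
17.3167 [0.56407823 0.00090486 0.21131802] [-3.14102843  0.0047175   0.04180371] 0.09366602732811219 0.0
```

View pics/w4.png

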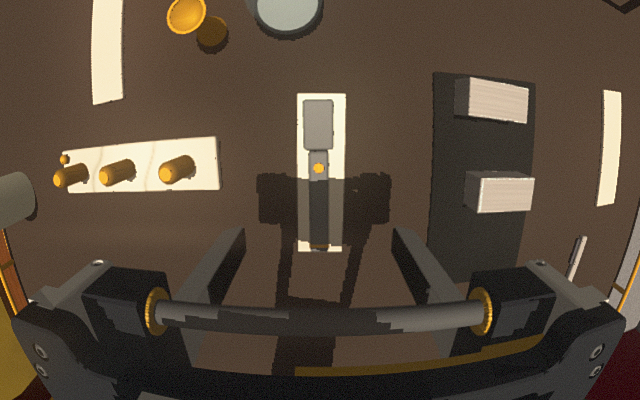

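Request:
arm_command([
  [0,-0.07,0,0.384],
  [0,-0.14,0,0.384],
  [0,-0.2,0,0.384],
  [0,-0.26,0,0.384],
  [0,-0.26,0,0.384],
  [0,-0.26,0,0.384],
  [0,-0.26,0,0.384],
  [0,-0.26,0,0.384],
])

```text
time: 18.03
tool_pos: [0.5646, -0.1294, 0.2124]
ee_rot: [-3.139, 0.001, 0.846]
wrist_force: [0.0, -0.1, -0.2]
width: 0.0943
finger_force: 0.0
```

Request:
arm_command([
  [0,-0.07,0,0.384],
  [0,-0.14,0,0.384],
  [0,-0.2,0,0.384],
  [0,-0.263,0,0.384],
  [0,-0.263,0,0.384],
  [0,-0.263,0,0.384],
  [0,-0.263,0,0.384],
  [0,-0.263,0,0.384],
])

```text
time: 18.7
tool_pos: [0.5649, -0.2607, 0.2128]
ee_rot: [-3.14, -0.001, 1.649]
wrist_force: [-0.7, -0.3, 0.1]
width: 0.0939
finger_force: 0.0
```

Request:
arm_command([
  [0,0,0,0],
  [0,0,0,0],
  [0,0,0,0],
])

```text
time: 18.95
tool_pos: [0.5652, -0.2603, 0.2137]
ee_rot: [-3.141, -0.0, 1.649]
wrist_force: [0.3, 0.7, 0.1]
width: 0.0945
finger_force: 0.0
```

```bash
python3 - <<'E'
from h import *
o=robot.get_obs(); print(o['time'],o['tool_pos'],o['ee_rot'],o['joint_positions']); np.save('o5.npy',o,allow_pickle=True); a=snap('wrist','w5')
cv2.imwrite('pics/w5c.png',cv2.resize(a[40:290,140:500,::-1],None,fx=2,fy=2,interpolation=cv2.INTER_CUBIC))
E
```

```text
18.95 [ 0.56517614 -0.26033876  0.21374369] [-3.14133134e+00 -2.38329086e-04  1.64949769e+00] [-5.22774060e-01  2.48634687e-01  1.16928341e+00  4.92148068e-05
  1.72402487e+00 -6.01467949e-01]
```

View pics/w5c.png

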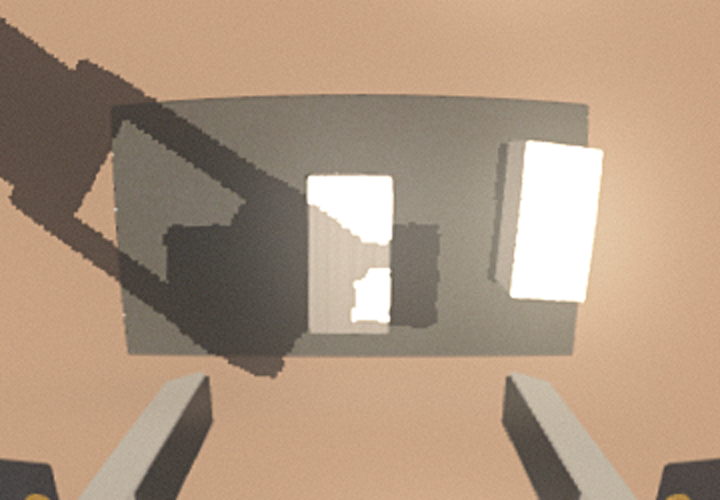

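```bash
python3 - <<'E'
from h import *
o=np.load('o5.npy',allow_pickle=True).item()
for q in [(307,175),(392,175),(391,333),(309,333)]: print('A',at('wrist',(140+q[0]/2,40+q[1]/2),.052,o)[:2])
for q in [(525,140),(603,150),(584,303),(511,298)]: print('B',at('wrist',(140+q[0]/2,40+q[1]/2),.052,o)[:2])
for q in [(113,105),(588,105),(575,355),(128,353)]: print('mat',at('wrist',(140+q[0]/2,40+q[1]/2),.006,o)[:2])
E
```

```text
A [ 0.5324 -0.1999]
A [ 0.5788 -0.1963]
A [ 0.5862 -0.2864]
A [ 0.539  -0.2901]
B [ 0.6511 -0.1691]
B [ 0.6986 -0.1684]
B [ 0.7    -0.2593]
B [ 0.654 -0.26 ]
mat [ 0.3988 -0.162 ]
mat [ 0.7039 -0.1391]
mat [ 0.7193 -0.3074]
mat [ 0.4104 -0.3301]
```

Request:
arm_command([
  [-0.009,0,-0.08,0],
  [-0.009,0,-0.16,0],
  [-0.009,0,-0.24,0],
  [-0.009,0,-0.31,0],
  [-0.009,0,-0.36,0],
  [-0.009,0,-0.39,0],
  [-0.009,0,-0.404,0],
  [-0.009,0,-0.404,0],
])

```text
time: 19.67
tool_pos: [0.5594, -0.2598, 0.0098]
ee_rot: [-3.138, -0.002, 1.65]
wrist_force: [0.4, 0.8, 0.3]
width: 0.0943
finger_force: 0.0
```

Request:
arm_command([
  [0,0,0,0],
  [0,0,0,0],
  [0,0,0,0],
  [0,0,0,0],
  [0,0,0,0],
  [0,0,0,0],
  [0,0,0,0],
  [0,0,0,0],
], claw=1)

```text
time: 20.33
tool_pos: [0.5607, -0.2607, 0.0122]
ee_rot: [3.141, 0.0, 1.65]
wrist_force: [0.9, -0.5, 0.8]
width: 0.0456
finger_force: 30.0
```

Request:
arm_command([
  [0,0,0,0],
  [0,0,0,0],
  [0,0,0,0],
  [0,0,0,0],
])

```text
time: 20.67
tool_pos: [0.5607, -0.2607, 0.0122]
ee_rot: [3.141, 0.0, 1.65]
wrist_force: [-0.3, 0.5, 1.3]
width: 0.0457
finger_force: 30.0
```

Request:
arm_command([
  [0,0,0.05,0],
  [0,0,0.1,0],
  [0,0,0.15,0],
  [0,0,0.2,0],
  [0,0,0.25,0],
  [0,0,0.28,0],
  [0,0,0.28,0],
  [0,0,0.28,0],
])

```text
time: 21.33
tool_pos: [0.5609, -0.2608, 0.1523]
ee_rot: [3.14, 0.001, 1.65]
wrist_force: [-0.3, 0.0, -2.5]
width: 0.0452
finger_force: 30.0
```

```bash
python3 - <<'E'
from h import *
o=robot.get_obs(); print(o['time'],o['tool_pos'],o['ee_rot'],o['width'])
a=snap('wrist','w6')[40:340,140:500,::-1]; s=snap('scene','s6')[140:300,120:312,::-1]; b=snap('side','d6')[100:260,290:482,::-1]
r=lambda x,k:cv2.resize(x,(400,k),interpolation=cv2.INTER_CUBIC)
cv2.imwrite('pics/m6.png',np.hstack([r(a,600),np.vstack([r(s,300),r(b,300)])]))
E
```

```text
21.3333 [ 0.5609302  -0.2608439   0.15229682] [3.14041644e+00 7.51489785e-04 1.65035209e+00] 0.045189928259726855
```

View pics/m6.png

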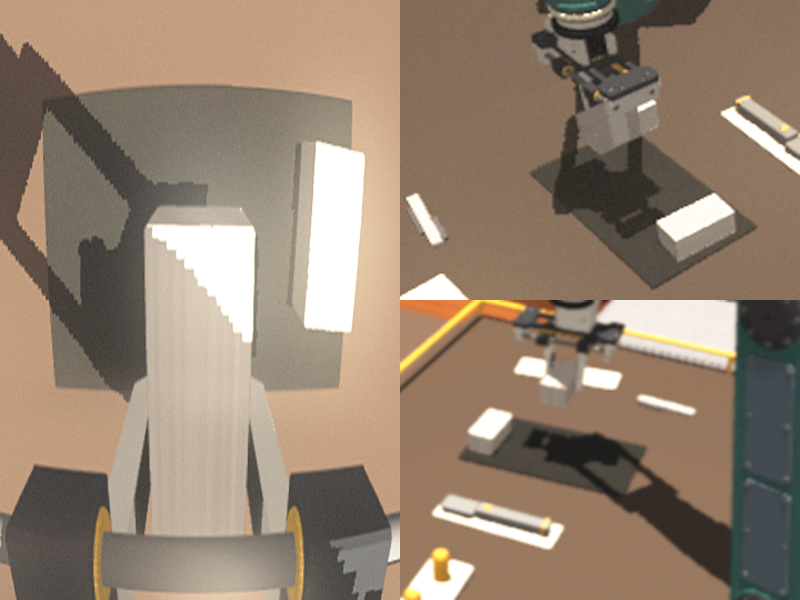

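Request:
arm_command([
  [0,0.08,0,0],
  [0.015,0.16,0,0],
  [0.015,0.24,0,-0.01],
  [0.015,0.32,0,-0.01],
  [0.015,0.39,0,-0.01],
  [0.015,0.39,0,-0.01],
])

```text
time: 21.98
tool_pos: [0.567, -0.059, 0.1501]
ee_rot: [-3.139, -0.005, 1.636]
wrist_force: [-0.0, -1.1, -0.6]
width: 0.0462
finger_force: 30.0
```

Request:
arm_command([
  [0,0.08,0,0],
  [0.014,0.16,0,0],
  [0.014,0.24,0,0],
  [0.014,0.32,0,0],
  [0.014,0.37,0,0],
  [0.014,0.39,0,0],
  [0.014,0.39,0,0],
  [0.014,0.39,0,0],
])

```text
time: 22.65
tool_pos: [0.5748, 0.1285, 0.1508]
ee_rot: [-3.14, 0.001, 1.63]
wrist_force: [-1.1, -0.2, -1.1]
width: 0.046
finger_force: 30.0
```

Request:
arm_command([
  [0,0,-0.05,0],
  [0,0,-0.1,0],
  [0,0,-0.12,0],
  [0,0,-0.12,0],
  [0,0,-0.12,0],
  [0,0,-0.12,0],
])

```text
time: 23.15
tool_pos: [0.5762, 0.1285, 0.0935]
ee_rot: [3.139, 0.0, 1.628]
wrist_force: [-0.1, -0.5, -0.9]
width: 0.0459
finger_force: 30.0
```

```bash
python3 - <<'E'
from h import *
o=robot.get_obs(); print(o['time'],o['tool_pos'],o['ee_rot'],o['width'],o['wrist_force']);np.save('o7.npy',o,allow_pickle=True)
a=snap('wrist','w7')[40:340,140:500,::-1]; s=snap('scene','s7')[100:260,260:452,::-1]; b=snap('side','d7')[150:310,200:392,::-1]
r=lambda x,k:cv2.resize(x,(400,k),interpolation=cv2.INTER_CUBIC)
cv2.imwrite('pics/m7.png',np.hstack([r(a,600),np.vstack([r(s,300),r(b,300)])]))
E
```

```text
23.15 [0.57621276 0.12854066 0.09352968] [3.13916473e+00 2.31098852e-05 1.62820415e+00] 0.04592654635247953 [-0.07958835 -0.5118647  -0.88766104]
```

View pics/m7.png

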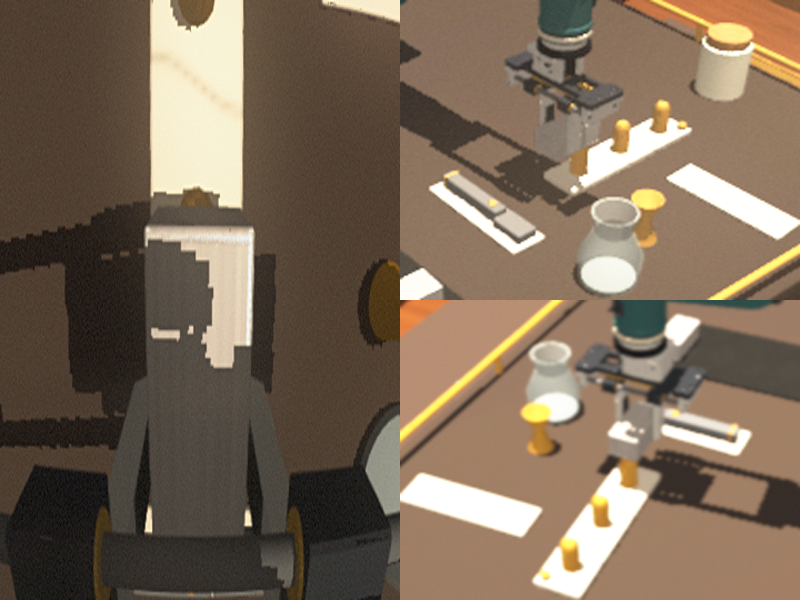

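Request:
arm_command([
  [0,0,-0.01,0],
  [0,0,-0.02,0],
  [0,0,-0.03,0],
  [0,0,-0.035,0],
  [0,0,-0.04,0],
  [0,0,-0.045,0],
  [0,0,-0.05,0],
  [0,0,-0.05,0],
])

```text
time: 23.97
tool_pos: [0.5763, 0.1271, 0.0705]
ee_rot: [3.138, 0.004, 1.629]
wrist_force: [-3.5, -6.4, 11.7]
width: 0.0458
finger_force: 30.0
```

Request:
arm_command([
  [0,0,-0.005,0],
  [0,0,-0.01,0],
  [0,0,-0.015,0],
  [0,0,-0.02,0],
  [0,0,-0.025,0],
  [0,0,-0.03,0],
  [0,0,-0.03,0],
  [0,0,-0.03,0],
])

```text
time: 24.63
tool_pos: [0.5764, 0.127, 0.0555]
ee_rot: [3.138, 0.004, 1.629]
wrist_force: [-4.3, -7.5, 11.9]
width: 0.046
finger_force: 30.0
```

```bash
python3 - <<'E'
from h import *
o=robot.get_obs(); print(o['time'],o['tool_pos'],o['ee_rot'],o['width'],o['wrist_force']);np.save('o8.npy',o,allow_pickle=True)
a=snap('wrist','w8')[40:340,140:500,::-1]; s=snap('scene','s8')[120:220,280:400,::-1]; b=snap('side','d8')[190:290,240:360,::-1]
r=lambda x,k:cv2.resize(x,(400,k),interpolation=cv2.INTER_CUBIC)
cv2.imwrite('pics/m8.png',np.hstack([r(a,600),np.vstack([r(s,300),r(b,300)])]))
E
```

```text
24.6333 [0.57637602 0.12698005 0.05551243] [3.13818235 0.00418379 1.62907837] 0.04598864730526851 [-4.26273261 -7.48770909 11.92065549]
```

View pics/m8.png

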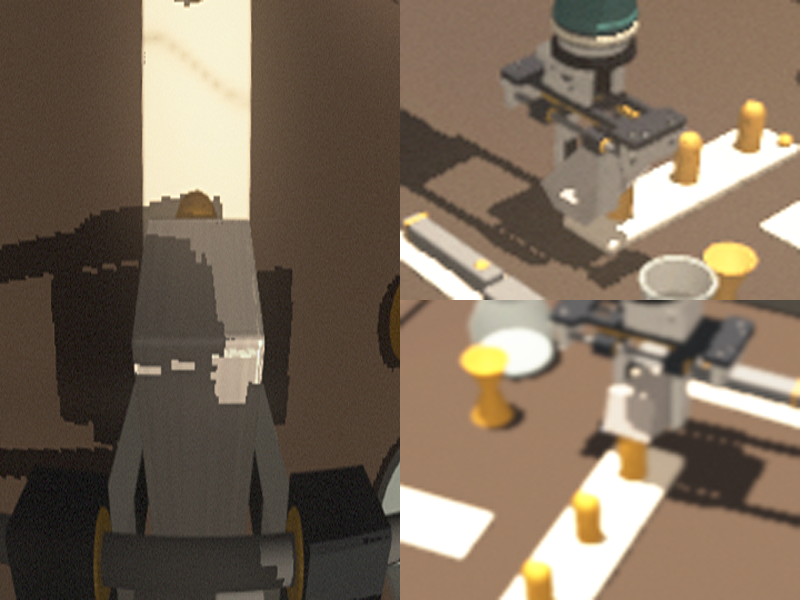

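Request:
arm_command([
  [0,0,-0.01,0],
  [0,0,-0.02,0],
  [0,0,-0.03,0],
  [0,0,-0.04,0],
  [0,0,-0.042,0],
  [0,0.004,-0.042,0],
  [0,0.008,-0.042,0],
  [0,0.01,-0.042,0],
])

```text
time: 25.45
tool_pos: [0.5764, 0.1276, 0.0349]
ee_rot: [3.139, 0.013, 1.629]
wrist_force: [-5.4, -20.2, 16.3]
width: 0.0458
finger_force: 30.0
```

Request:
arm_command([
  [0,0.002,0,0],
  [0,0.004,0,0],
  [0,0.006,0,0],
  [0,0.008,0,0],
  [0,0.01,0,0],
  [0,0.012,0,0],
  [0,0.012,0,0],
  [0,0.012,0,0],
])

```text
time: 26.12
tool_pos: [0.5762, 0.1292, 0.0343]
ee_rot: [3.141, 0.02, 1.627]
wrist_force: [-4.8, -27.2, 13.5]
width: 0.0456
finger_force: 30.0
```

```bash
python3 - <<'E'
from h import *
o=robot.get_obs(); print(o['time'],o['tool_pos'],o['ee_rot'],o['width'],o['wrist_force'])
E
```

```text
26.1167 [0.57617088 0.1291957  0.03427832] [3.14119136 0.01969708 1.62705728] 0.045649883853373124 [ -4.84456436 -27.23524297  13.48473287]
```

Request:
arm_command([
  [0,0.004,-0.002,0],
  [0,0.008,-0.004,0],
  [0,0.012,-0.006,0],
  [0,0.016,-0.008,0],
  [0,0.016,-0.01,0],
  [0,0.016,-0.012,0],
  [0,0.016,-0.012,0],
  [0,0.016,-0.012,0],
])

```text
time: 26.78
tool_pos: [0.5756, 0.14, 0.0287]
ee_rot: [-3.141, 0.014, 1.628]
wrist_force: [-8.1, -20.8, 17.4]
width: 0.0455
finger_force: 30.0
```

Request:
arm_command([
  [0,-0.016,0.004,0],
  [0,-0.022,0.03,0],
  [0,-0.022,0.08,0],
  [0,-0.022,0.14,0],
  [0,-0.022,0.2,0],
  [0,-0.022,0.2,0],
  [0,-0.022,0.2,0],
  [0,-0.022,0.2,0],
])

```text
time: 27.45
tool_pos: [0.5745, 0.1377, 0.1239]
ee_rot: [-3.14, -0.0, 1.63]
wrist_force: [0.2, -0.7, -2.0]
width: 0.046
finger_force: 30.0
```

```bash
python3 - <<'E'
from h import *
o=robot.get_obs(); print(o['time'],o['tool_pos'],o['ee_rot'],o['width'],o['wrist_force']);np.save('o9.npy',o,allow_pickle=True)
a=snap('wrist','w9')[40:340,140:500,::-1]; s=snap('scene','s9')[100:200,280:400,::-1]; b=snap('side','d9')[160:260,240:360,::-1]
r=lambda x,k:cv2.resize(x,(400,k),interpolation=cv2.INTER_CUBIC)
cv2.imwrite('pics/m9.png',np.hstack([r(a,600),np.vstack([r(s,300),r(b,300)])]))
E
```

```text
27.45 [0.57448915 0.13772261 0.12394283] [-3.14006806e+00 -2.59353482e-04  1.62996392e+00] 0.04598716038595165 [ 0.15504837 -0.6771143  -2.03879282]
```

View pics/m9.png

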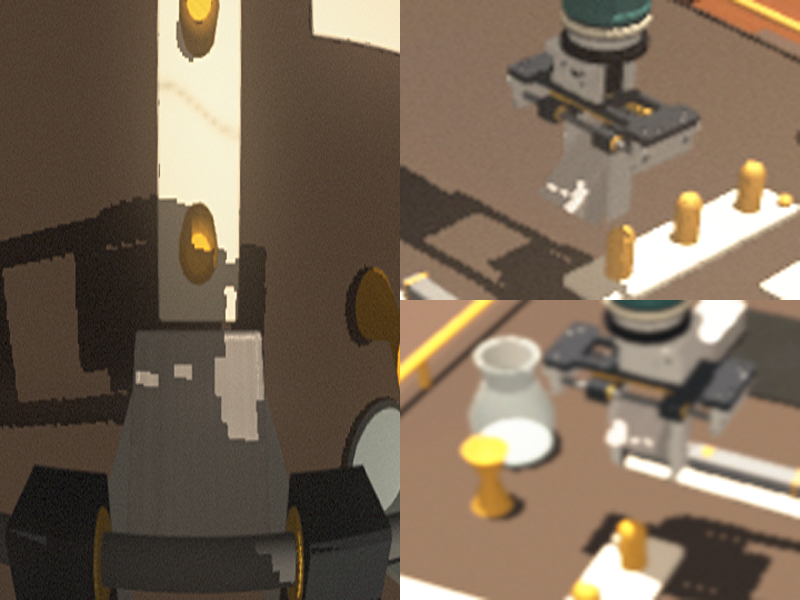

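```bash
python3 - <<'E'
from h import *
o=np.load('o9.npy',allow_pickle=True).item()
p=o['tool_pos']; yaw=o['ee_rot'][2]; u=np.array([np.cos(yaw),np.sin(yaw),0]); v=np.array([-u[1],u[0],0]); g=p+[0,0,.019]
C=lambda n,q:((q[0]-140)/.9,(q[1]-40)*2) if n=='wrist' else (((q[0]-280)/.3+400),(q[1]-100)*3) if n=='scene' else ((q[0]-240)/.3+400,(q[1]-160)*3+300)
for th in (90,80,70):
  t=np.radians(th); a=np.cos(t)*u+np.sin(t)*np.array([0,0,1]); b=np.sin(t)*u-np.cos(t)*np.array([0,0,1])  # a: to closed end, b: original underside normal
  for k,l in ((-.028,'rim'),(.062,'bot')):
    for s in(1,-1):
      for w in (1,-1):
        q=g+k*a+s*.023*b+w*.023*v
        print(th,l,s,w,[np.round(C(n,proj(n,q,o))).astype(int).tolist() for n in('wrist','scene','side')])
E
```

```text
90 rim 1 1 [[159, 327], [595, 194], [662, 493]]
90 rim 1 -1 [[239, 327], [629, 213], [617, 480]]
90 rim -1 1 [[162, 455], [560, 210], [682, 465]]
90 rim -1 -1 [[236, 454], [594, 230], [637, 453]]
90 bot 1 1 [[130, 471], [599, 121], [662, 426]]
90 bot 1 -1 [[269, 471], [635, 140], [615, 414]]
90 bot -1 1 [[142, 644], [562, 137], [683, 398]]
90 bot -1 -1 [[257, 644], [598, 156], [636, 387]]
80 rim 1 1 [[160, 339], [591, 198], [664, 492]]
80 rim 1 -1 [[238, 339], [625, 218], [619, 479]]
80 rim -1 1 [[162, 472], [556, 208], [684, 459]]
80 rim -1 -1 [[237, 472], [590, 229], [639, 447]]
80 bot 1 1 [[130, 409], [607, 122], [658, 436]]
80 bot 1 -1 [[269, 409], [643, 140], [610, 424]]
80 bot -1 1 [[138, 619], [571, 130], [678, 403]]
80 bot -1 -1 [[261, 619], [607, 150], [631, 391]]
70 rim 1 1 [[161, 353], [587, 202], [667, 490]]
70 rim 1 -1 [[238, 353], [621, 222], [622, 478]]
70 rim -1 1 [[161, 489], [554, 206], [685, 453]]
70 rim -1 -1 [[237, 489], [588, 226], [641, 441]]
70 bot 1 1 [[132, 349], [614, 124], [653, 447]]
70 bot 1 -1 [[267, 349], [650, 142], [606, 434]]
70 bot -1 1 [[134, 582], [581, 126], [673, 409]]
70 bot -1 -1 [[265, 582], [616, 145], [626, 397]]
```

Request:
arm_command([
  [0,-0.034,0,0],
  [0,-0.034,-0.05,0],
  [0,-0.034,-0.1,0],
  [0,-0.034,-0.15,0],
  [0,-0.034,-0.178,0],
  [0,-0.034,-0.178,0],
  [0,-0.034,-0.178,0],
])

```text
time: 28.18
tool_pos: [0.5736, 0.1202, 0.0338]
ee_rot: [-3.137, 0.0, 1.629]
wrist_force: [-0.2, -0.6, -0.9]
width: 0.046
finger_force: 30.0
```

Request:
arm_command([
  [0,0.008,0,0],
  [0,0.016,0,0],
  [0,0.024,0,0],
  [0,0.032,0,0],
  [0,0.038,0,0],
  [0,0.044,0,0],
  [0,0.044,0,0],
  [0,0.044,0,0],
])

```text
time: 28.85
tool_pos: [0.5751, 0.1426, 0.0361]
ee_rot: [3.141, 0.0, 1.63]
wrist_force: [-0.8, 0.1, -0.7]
width: 0.0461
finger_force: 30.0
```

Request:
arm_command([
  [0,0.004,-0.004,0],
  [0,0.008,-0.008,0],
  [0,0.012,-0.012,0],
  [0,0.012,-0.016,0],
  [0,0.012,-0.022,0],
  [0,0.012,-0.022,0],
  [0,0.012,-0.022,0],
  [0,0.012,-0.022,0],
])

```text
time: 29.52
tool_pos: [0.5773, 0.1446, 0.0307]
ee_rot: [3.136, 0.006, 1.628]
wrist_force: [-6.0, -10.9, 19.5]
width: 0.0457
finger_force: 30.0
```

```bash
cat > e.py <<'E'
from h import *
def edge(o,row,x0,x1):
    # 46 mm edge along tool y seen at wrist px; returns (u,z) relative to grasp point
    yaw=o['ee_rot'][2]; u=np.array([np.cos(yaw),np.sin(yaw),0]); v=np.array([-u[1],u[0],0]); g=o['tool_pos']+[0,0,.019]
    from scipy.optimize import least_squares
    f=lambda q:np.concatenate([proj('wrist',g+q[0]*u+q[1]*np.array([0,0,1])+(q[2]+s*.023)*v,o)-p for s,p in((1,(x0,row)),(-1,(x1,row)))])
    r=least_squares(f,[.03,.04,0],diff_step=1e-2); return r.x.round(4),np.abs(r.fun).max()
E
python3 - <<'E'
from e import *
for n,row,x0,x1 in((9,330,134,264),(8,220,143,252),(8,345,134,264),(7,208,152,248),(7,227,145,254)):
    o=np.load(f'o{n}.npy',allow_pickle=True).item(); print(n,edge(o,40+row/2,140+x0*.9,140+x1*.9))
E
```

```text
9 (array([0.0449, 0.0449, 0.    ]), np.float64(0.2999999999999545))
8 (array([0.0616, 0.0037, 0.    ]), np.float64(5.499999999999943))
8 (array([0.0423, 0.0454, 0.    ]), np.float64(1.099999999999966))
7 (array([ 0.0636, -0.0034,  0.    ]), np.float64(0.8000000000000114))
7 (array([0.0613, 0.0167, 0.    ]), np.float64(0.09999999999999432))
```

Request:
arm_command([
  [0,-0.02,0,0],
  [0,-0.04,0,0],
  [0,-0.06,0,0],
  [0,-0.08,0,0],
  [0,-0.1,0,0],
  [0,-0.12,0,0],
  [0,-0.12,0,0],
  [0,-0.12,0,0],
])

```text
time: 30.18
tool_pos: [0.5751, 0.0877, 0.0247]
ee_rot: [-3.141, -0.0, 1.628]
wrist_force: [0.5, -0.6, -1.5]
width: 0.046
finger_force: 30.0
```

Request:
arm_command([
  [0,0,-0.006,0],
  [0,0,-0.012,0],
  [0,0,-0.016,0],
  [0,0,-0.018,0],
  [0,0,-0.018,0],
  [0,0,-0.018,0],
])

```text
time: 30.68
tool_pos: [0.575, 0.0886, 0.0158]
ee_rot: [-3.141, -0.0, 1.63]
wrist_force: [-0.2, 0.4, -1.8]
width: 0.0458
finger_force: 30.0
```

```bash
python3 - <<'E'
from h import *
o=robot.get_obs(); print(o['time'],o['tool_pos'],o['ee_rot'],o['width'],o['wrist_force'],o['wrist_torque']);np.save('o10.npy',o,allow_pickle=True)
a=snap('wrist','w10');b=snap('scene','s10');snap('side','d10')
# vertical gradient of wrist column profile at the cup's centre columns
g=cv2.GaussianBlur(cv2.cvtColor(a,cv2.COLOR_RGB2GRAY),(5,5),0).astype(float)
c=g[150:310,300:335].mean(1); d=np.diff(c); i=np.argsort(-abs(d))[:14]; print([(150+k,round(d[k],1)) for k in sorted(i)])
E
```

```text
30.6833 [0.57503687 0.0885796  0.01581235] [-3.14132777e+00 -1.86825865e-05  1.62985548e+00] 0.045829557840475404 [-0.19667024  0.4170163  -1.76617749] [-0.03383345 -0.03122313  0.02518641]
[(np.int64(155), np.float64(-14.9)), (np.int64(156), np.float64(-22.4)), (np.int64(157), np.float64(-15.9)), (np.int64(159), np.float64(-7.7)), (np.int64(160), np.float64(-9.0)), (np.int64(171), np.float64(-9.4)), (np.int64(172), np.float64(-18.6)), (np.int64(173), np.float64(-22.1)), (np.int64(174), np.float64(-13.4)), (np.int64(208), np.float64(10.1)), (np.int64(209), np.float64(8.2)), (np.int64(231), np.float64(8.4)), (np.int64(307), np.float64(-9.2)), (np.int64(308), np.float64(-8.2))]
```

Request:
arm_command([
  [0,0,-0.003,0],
  [0,0,-0.006,0],
  [0,0,-0.006,0],
  [0,0,-0.006,0],
])

```text
time: 31.17
tool_pos: [0.575, 0.0883, 0.0128]
ee_rot: [-3.141, -0.0, 1.629]
wrist_force: [-0.0, 0.4, -1.1]
width: 0.0457
finger_force: 30.0
```

Request:
arm_command([
  [0,0,-0.003,0],
  [0,0,-0.006,0],
  [0,0,-0.006,0],
  [0,0,-0.006,0],
])

```text
time: 31.5
tool_pos: [0.575, 0.0883, 0.0098]
ee_rot: [-3.141, 0.0, 1.629]
wrist_force: [-1.0, 0.2, -1.2]
width: 0.0456
finger_force: 30.0
```

Request:
arm_command([
  [0,0,-0.002,0],
  [0,0,-0.004,0],
  [0,0,-0.004,0],
  [0,0,-0.004,0],
])

```text
time: 31.83
tool_pos: [0.5751, 0.0883, 0.0079]
ee_rot: [-3.141, -0.0, 1.629]
wrist_force: [-0.1, 0.5, -1.0]
width: 0.046
finger_force: 30.0
```

Request:
arm_command([
  [0,0,-0.002,0],
  [0,0,-0.004,0],
  [0,0,-0.004,0],
  [0,0,-0.004,0],
])

```text
time: 32.17
tool_pos: [0.5751, 0.0883, 0.0058]
ee_rot: [-3.141, 0.0, 1.629]
wrist_force: [0.7, -0.3, -1.3]
width: 0.0459
finger_force: 30.0
```

Request:
arm_command([
  [0,0,-0.002,0],
  [0,0,-0.004,0],
  [0,0,-0.004,0],
  [0,0,-0.004,0],
])

```text
time: 32.5
tool_pos: [0.5751, 0.0883, 0.0039]
ee_rot: [-3.141, 0.0, 1.629]
wrist_force: [-0.3, -0.1, -1.6]
width: 0.0461
finger_force: 30.0
```

```bash
python3 - <<'E'
from h import *
o=robot.get_obs(); print(o['time'],o['tool_pos'],o['width'],o['wrist_force']);np.save('o11.npy',o,allow_pickle=True)
a=snap('wrist','w11')[40:340,140:500,::-1]; s=snap('scene','s11')[130:230,250:370,::-1]; b=snap('side','d11')[160:260,270:390,::-1]
r=lambda x,k:cv2.resize(x,(400,k),interpolation=cv2.INTER_CUBIC)
cv2.imwrite('pics/m11.png',np.hstack([r(a,600),np.vstack([r(s,300),r(b,300)])]))
E
```

```text
32.5 [0.57506852 0.08830772 0.00386302] 0.04609296482446674 [-0.33768112 -0.07315078 -1.64793779]
```

```bash
cat > fit.py <<'E'
from h import *
import sys, itertools
def fit(n,cams=('wrist','scene','side'),top=4):
    o=np.load(f'o{n}.npy',allow_pickle=True).item(); yaw=o['ee_rot'][2]; u=np.array([np.cos(yaw),np.sin(yaw),0]); v=np.array([-u[1],u[0],0]); Z=np.array([0,0,1.]); g=o['tool_pos']+.019*Z
    G={}; P={}
    for c in cams:
        f={'wrist':'w','scene':'s','side':'d'}[c]; im=cv2.GaussianBlur(cv2.imread(f'pics/{f}{n}.png',0),(0,0),1.0).astype(np.float32)
        G[c]=(cv2.Sobel(im,cv2.CV_32F,1,0)/8,cv2.Sobel(im,cv2.CV_32F,0,1)/8)
        ci=robot.camera_info(c)
        fl=200/np.tan(np.radians(ci['vfov'])/2)
        if c=='wrist':
            T=np.eye(4);T[:3,:3]=Rn.from_euler('xyz',o['ee_rot']).as_matrix();T[:3,3]=o['tool_pos'];T=T@np.array(ci['T_tool_cam'])
        else: T=np.array(ci['extrinsics'])
        P[c]=(np.linalg.inv(T),fl,ci['cx'],ci['cy'],T[:3,3])
    def pr(c,X):
        Ti,fl,cx,cy,_=P[c]; q=X@Ti[:3,:3].T+Ti[:3,3]; x,y,z=q[:,0],-q[:,1],-q[:,2]
        if c=='wrist':
            r=np.hypot(x,y)+1e-9; t=np.arctan2(r,z); return np.c_[cx+fl*t*x/r,cy+fl*t*y/r]
        return np.c_[cx+fl*x/z,cy+fl*y/z]
    def score(p):
        th,k,e=np.radians(p[0]),p[1],p[2]; a=np.cos(th)*u+np.sin(th)*Z; b=np.sin(th)*u-np.cos(th)*Z; c0=g+k*a+e*b; ax=[a,b,v]; h=[.045,.023,.023]; tot=0
        for c in cams:
            cam=P[c][4]; S=[]
            for i in range(3):
                j,l=[m for m in range(3) if m!=i]
                for sj in(1,-1):
                    for sl in(1,-1):
                        vis=[(cam-(c0+s*h[m]*ax[m]))@(s*ax[m])>0 for m,s in((j,sj),(l,sl))]
                        if not any(vis): continue
                        t=np.linspace(-.95,.95,25)[:,None]; X=c0+sj*h[j]*ax[j]+sl*h[l]*ax[l]+t*h[i]*ax[i]
                        q=pr(c,X); d=np.gradient(q,axis=0); nrm=np.c_[-d[:,1],d[:,0]]/(np.linalg.norm(d,axis=1)[:,None]+1e-9)
                        m=q.astype(np.float32)[None]; gx=cv2.remap(G[c][0],m,None,cv2.INTER_LINEAR)[0];gy=cv2.remap(G[c][1],m,None,cv2.INTER_LINEAR)[0]
                        S.append(np.minimum(abs(gx*nrm[:,0]+gy*nrm[:,1]),10))
            tot+=np.concatenate(S).mean()
        return tot
    R=[(score(p),p) for p in itertools.product(range(0,111,5),np.arange(-.01,.036,.004),np.arange(-.02,.021,.004))]
    R.sort(key=lambda r:-r[0])
    from scipy.optimize import minimize
    return [(round(-m.fun,2),m.x.round(4).tolist()) for m in (minimize(lambda x:-score(x),p,method='Nelder-Mead',options=dict(initial_simplex=np.array(p)+np.array([[0,0,0],[4,0,0],[0,.003,0],[0,0,.003]]))) for _,p in R[:top])]
if __name__=='__main__':
    for n in sys.argv[1:]: print(n,fit(n))
E
python3 fit.py 7 8 9 10 11
```

```text
7 [(np.float64(17.79), [5.9217, 0.0183, 0.0081]), (np.float64(17.78), [5.9889, 0.0183, 0.008]), (np.float64(17.57), [41.263, 0.0051, -0.0184]), (np.float64(16.48), [0.0437, 0.0217, 0.0043])]
8 [(np.float64(18.23), [30.7609, 0.0156, -0.0018]), (np.float64(18.25), [30.3925, 0.0157, -0.0022]), (np.float64(17.63), [25.2344, 0.0142, -0.0027]), (np.float64(17.65), [27.9804, 0.0111, 0.0022])]
9 [(np.float64(16.89), [55.2471, 0.0143, -0.0089]), (np.float64(19.18), [53.5376, 0.0149, -0.0068]), (np.float64(15.7), [45.2615, 0.015, -0.0158]), (np.float64(17.07), [41.4847, 0.0115, -0.0196])]
10 [(np.float64(18.76), [50.5161, 0.0175, -0.0182]), (np.float64(17.69), [65.3772, -0.0079, 0.0003]), (np.float64(18.8), [50.122, 0.0174, -0.0186]), (np.float64(17.71), [65.8382, -0.0079, 0.0006])]
11 [(np.float64(17.66), [112.4708, 0.0142, -0.0133]), (np.float64(17.67), [65.4012, -0.0068, 0.0005]), (np.float64(18.04), [99.2631, 0.0076, -0.0118]), (np.float64(17.96), [6.2511, -0.0051, 0.0009])]
```

Request:
arm_command([
  [0,0,0.06,0],
  [0,0,0.12,0],
  [-0.07,0,0.12,0],
  [-0.14,0,0.12,0],
  [-0.21,0,0.12,0],
  [-0.28,0,0.12,0],
  [-0.31,0,0.12,0],
  [-0.31,0,0.12,0],
])

```text
time: 33.32
tool_pos: [0.4169, 0.0885, 0.0637]
ee_rot: [-3.14, -0.0, 1.63]
wrist_force: [0.4, 0.3, -1.0]
width: 0.0457
finger_force: 30.0
```

Request:
arm_command([
  [0,0,-0.04,0],
  [0,0,-0.08,0],
  [0,0,-0.11,0],
  [0,0,-0.12,0],
  [0,0,-0.12,0],
  [0,0,-0.12,0],
])

```text
time: 33.82
tool_pos: [0.4211, 0.0883, 0.0045]
ee_rot: [3.141, -0.0, 1.629]
wrist_force: [0.5, -0.2, -0.7]
width: 0.0455
finger_force: 30.0
```

Request:
arm_command([
  [0,0,0,0],
  [0,0,0,0],
  [0,0,0,0],
  [0,0,0,0],
  [0,0,0,0],
  [0,0,0,0],
  [0,0,0,0],
  [0,0,0,0],
], claw=0)

```text
time: 34.48
tool_pos: [0.4201, 0.0883, 0.004]
ee_rot: [3.141, -0.0, 1.629]
wrist_force: [-0.1, 0.9, 1.4]
width: 0.0932
finger_force: 0.0
```

Request:
arm_command([
  [0,0,0.02,0],
  [0,0,0.06,0],
  [0,0,0.12,0],
  [0,0,0.18,0],
  [0,0,0.24,0],
  [0,0,0.32,0],
  [0,0,0.4,0],
  [0,0,0.4,0],
])

```text
time: 35.15
tool_pos: [0.4243, 0.0887, 0.2141]
ee_rot: [3.124, -0.0, 1.63]
wrist_force: [0.8, 0.3, 1.1]
width: 0.094
finger_force: 0.0
```

Request:
arm_command([
  [0,0,0,0],
  [0,0,0,0],
])

```text
time: 35.32
tool_pos: [0.42, 0.0883, 0.2041]
ee_rot: [3.141, 0.0, 1.629]
wrist_force: [-0.4, -0.2, -0.6]
width: 0.094
finger_force: 0.0
```

```bash
python3 - <<'E'
from h import *
o=robot.get_obs(); print(o['time'],o['tool_pos'],o['ee_rot'],o['width'],o['wrist_force']);np.save('o12.npy',o,allow_pickle=True)
a=snap('wrist','w12')[40:340,140:500,::-1]; s=snap('scene','s12')[110:270,180:372,::-1]; b=snap('side','d12')[150:310,290:482,::-1]
r=lambda x,k:cv2.resize(x,(400,k),interpolation=cv2.INTER_CUBIC)
cv2.imwrite('pics/m12.png',np.hstack([r(a,600),np.vstack([r(s,300),r(b,300)])]))
E
```

```text
35.3167 [0.41997013 0.08831357 0.20412203] [3.14123832e+00 2.09768736e-05 1.62947186e+00] 0.09402018864129848 [-0.40032831 -0.22677134 -0.55163618]
```

```bash
cat > box.py <<'E'
from h import *
import itertools, os
from scipy.optimize import minimize
def load(n,cams):
    o=np.load(f'o{n}.npy',allow_pickle=True).item(); L={}
    for c in cams:
        f={'wrist':'w','scene':'s','side':'d'}[c]
        im=cv2.GaussianBlur(cv2.imread(f'pics/{f}{n}.png',0),(0,0),1.0).astype(np.float32); ci=robot.camera_info(c)
        if c=='wrist':
            T=np.eye(4);T[:3,:3]=Rn.from_euler('xyz',o['ee_rot']).as_matrix();T[:3,3]=o['tool_pos'];T=T@np.array(ci['T_tool_cam'])
        else: T=np.array(ci['extrinsics'])
        L[c]=(cv2.Sobel(im,cv2.CV_32F,1,0)/8,cv2.Sobel(im,cv2.CV_32F,0,1)/8,np.linalg.inv(T),200/np.tan(np.radians(ci['vfov'])/2),ci['cx'],ci['cy'],T[:3,3])
    return L
def score(L,c0,ax,h=(.045,.023,.023)):
    tot=0
    for c,(GX,GY,Ti,fl,cx,cy,cam) in L.items():
        S=[]
        for i in range(3):
            j,l=[m for m in range(3) if m!=i]
            for sj in(1,-1):
                for sl in(1,-1):
                    if not any((cam-(c0+s*h[m]*ax[m]))@(s*ax[m])>0 for m,s in((j,sj),(l,sl))): continue
                    X=c0+sj*h[j]*ax[j]+sl*h[l]*ax[l]+np.linspace(-.95,.95,25)[:,None]*h[i]*ax[i]
                    q=X@Ti[:3,:3].T+Ti[:3,3]; x,y,z=q[:,0],-q[:,1],-q[:,2]
                    if c=='wrist': r=np.hypot(x,y)+1e-9; k=np.arctan2(r,z)/r
                    else: k=1/z
                    q=np.c_[cx+fl*k*x,cy+fl*k*y]; d=np.gradient(q,axis=0); nn=np.c_[-d[:,1],d[:,0]]/(np.linalg.norm(d,axis=1)[:,None]+1e-9)
                    m=q.astype(np.float32)[None]; S.append(np.minimum(abs(cv2.remap(GX,m,None,cv2.INTER_LINEAR)[0]*nn[:,0]+cv2.remap(GY,m,None,cv2.INTER_LINEAR)[0]*nn[:,1]),10))
        tot+=np.concatenate(S).mean()
    return tot
Z=np.array([0,0,1.])
def pose(p,kind,z0):
    u=np.array([np.cos(p[2]),np.sin(p[2]),0]); v=np.array([-u[1],u[0],0])
    return (np.array([p[0],p[1],z0+(.023 if kind=='lie' else .045)]),[u,v,Z] if kind=='lie' else [Z,u,v])
def find(n,cams,guess,z0=0.,kinds=('lie','stand'),rng=.05,ang=np.radians(np.arange(-90,90,15))):
    L=load(n,cams)
    for kd in kinds:
        A=ang if kd=='lie' else ang[abs(ang)<=np.pi/4]
        R=sorted(((score(L,*pose(p,kd,z0)),p) for p in itertools.product(guess[0]+np.arange(-rng,rng+.001,.01),guess[1]+np.arange(-rng,rng+.001,.01),A)),key=lambda r:-r[0])[:4]
        best=max(((-m.fun,m.x) for m in (minimize(lambda x:-score(L,*pose(x,kd,z0)),p,method='Nelder-Mead',options=dict(initial_simplex=np.array(p)+np.array([[0,0,0],[.005,0,0],[0,.005,0],[0,0,.1]]))) for _,p in R)),key=lambda r:r[0])
        print(n,kd,round(best[0],2),best[1].round(4))
E
python3 - <<'E'
from box import *
find('5',('wrist',),(.676,-.214),.006,('lie',))
find('5',('wrist',),(.56,-.243),.006,('lie',))
find('12',('wrist','scene','side'),(.42,.11))
find('12',('wrist',),(.42,.11))
E
```

```text
5 lie 9.58 [ 0.6764 -0.2137 -1.5559]
5 lie 10.0 [ 0.5587 -0.2432 -1.5087]
12 lie 25.43 [ 0.4195  0.1184 -1.537 ]
12 stand 16.95 [0.4505 0.0733 0.4401]
12 lie 9.98 [ 0.4188  0.1193 -1.5104]
12 stand 7.26 [0.4196 0.1419 0.082 ]
```

Request:
arm_command([
  [0,0.013,-0.08,0],
  [0,0.013,-0.16,0],
  [0,0.013,-0.24,0],
  [0,0.013,-0.31,0],
  [0,0.013,-0.36,0],
  [0,0.013,-0.39,0],
  [0,0.013,-0.398,0],
  [0,0.013,-0.398,0],
])

```text
time: 36.13
tool_pos: [0.4178, 0.0946, 0.0028]
ee_rot: [-3.136, 0.0, 1.629]
wrist_force: [0.2, -0.1, -0.3]
width: 0.0941
finger_force: 0.0
```

Request:
arm_command([
  [0,0,0,0],
  [0,0,0,0],
  [0,0,0,0],
  [0,0,0,0],
  [0,0,0,0],
  [0,0,0,0],
  [0,0,0,0],
  [0,0,0,0],
], claw=1)

```text
time: 36.8
tool_pos: [0.4203, 0.0948, 0.0052]
ee_rot: [3.141, 0.0, 1.629]
wrist_force: [1.0, 0.1, 0.8]
width: 0.0459
finger_force: 30.0
```

Request:
arm_command([
  [0,0,0,0],
  [0,0,0,0],
  [0,0,0,0],
  [0,0,0,0],
])

```text
time: 37.13
tool_pos: [0.4203, 0.0948, 0.0052]
ee_rot: [3.141, 0.0, 1.629]
wrist_force: [-0.3, -0.6, 1.9]
width: 0.0459
finger_force: 30.0
```

Request:
arm_command([
  [0,0,0.05,0],
  [0,0,0.1,0],
  [0,0,0.15,0],
  [0,0,0.2,0],
  [0,0,0.25,0],
  [0,0,0.28,0],
  [0,0,0.28,0],
  [0,0,0.28,0],
])

```text
time: 37.8
tool_pos: [0.4203, 0.0948, 0.145]
ee_rot: [3.141, 0.0, 1.629]
wrist_force: [-0.2, 0.1, -1.5]
width: 0.0459
finger_force: 30.0
```

Request:
arm_command([
  [0.07,0.01,0,0],
  [0.14,0.03,0,0],
  [0.21,0.05,0,0],
  [0.28,0.065,0,0],
  [0.311,0.065,0,0],
  [0.311,0.065,0,0],
  [0.311,0.065,0,0],
])

```text
time: 38.38
tool_pos: [0.5744, 0.1271, 0.1416]
ee_rot: [-3.135, 0.0, 1.629]
wrist_force: [0.4, 0.4, -0.8]
width: 0.046
finger_force: 30.0
```

Request:
arm_command([
  [0,0,-0.05,0],
  [0,0,-0.09,0],
  [0,0,-0.12,0],
  [0,0,-0.13,0],
  [0,0,-0.14,0],
  [0,0,-0.15,0],
  [0,0,-0.16,0],
  [0,0,-0.17,0],
])

```text
time: 39.05
tool_pos: [0.574, 0.1248, 0.0636]
ee_rot: [-3.141, 0.004, 1.63]
wrist_force: [-7.4, -8.0, 13.0]
width: 0.0457
finger_force: 30.0
```

Request:
arm_command([
  [0,0,-0.01,0],
  [0,0,-0.02,0],
  [0,0,-0.03,0],
  [0,0,-0.04,0],
  [0,0,-0.05,0],
  [0,0,-0.06,0],
  [0,0,-0.066,0],
  [0,0,-0.066,0],
])

```text
time: 39.72
tool_pos: [0.575, 0.1252, 0.0303]
ee_rot: [3.14, 0.003, 1.629]
wrist_force: [-3.5, -5.8, 11.0]
width: 0.0457
finger_force: 30.0
```

```bash
cat > rec.py <<'E'
from h import *
import sys
n=sys.argv[1]; o=robot.get_obs(); print(o['time'],o['tool_pos'].round(4),o['wrist_force'].round(1)); np.save(f'o{n}.npy',o,allow_pickle=True)
snap('wrist','w'+n);snap('scene','s'+n);snap('side','d'+n)
E
python3 rec.py 13; python3 fit.py 13
```

```text
39.7167 [0.575  0.1252 0.0303] [-3.5 -5.8 11. ]
13 [(np.float64(19.09), [46.5684, 0.0236, -0.0045]), (np.float64(18.71), [41.6841, 0.0222, -0.0091]), (np.float64(19.5), [40.1729, 0.0226, -0.01]), (np.float64(18.75), [35.1049, 0.0271, -0.0194])]
```

Request:
arm_command([
  [0,0.008,0,0],
  [0,0.016,0,0],
  [0,0.024,0,0],
  [0,0.032,-0.002,0],
  [0,0.04,-0.004,0],
  [0,0.048,-0.006,0],
  [0,0.048,-0.006,0],
  [0,0.048,-0.006,0],
])

```text
time: 40.53
tool_pos: [0.5739, 0.1399, 0.0266]
ee_rot: [-3.138, 0.02, 1.627]
wrist_force: [-8.3, -26.7, 13.3]
width: 0.0461
finger_force: 30.0
```

```bash
python3 rec.py 14; python3 fit.py 14
```

```text
40.5333 [0.5739 0.1399 0.0266] [ -8.3 -26.7  13.3]
14 [(np.float64(18.58), [12.8753, 0.0115, -0.0168]), (np.float64(18.54), [12.5241, 0.0111, -0.0169]), (np.float64(17.81), [55.6619, 0.0233, -0.0154]), (np.float64(17.53), [40.3652, 0.0135, 0.0198])]
```

Request:
arm_command([
  [0,-0.03,0,0],
  [0,-0.07,0,0],
  [0,-0.1,0,0],
  [0,-0.1,0.07,0],
  [0,-0.1,0.14,0],
  [0,-0.1,0.21,0],
  [0,-0.1,0.21,0],
  [0,-0.1,0.21,0],
])

```text
time: 41.35
tool_pos: [0.5763, 0.1014, 0.1325]
ee_rot: [3.136, -0.0, 1.629]
wrist_force: [-0.9, -0.0, -1.8]
width: 0.0459
finger_force: 30.0
```

Request:
arm_command([
  [0,0.08,0,0],
  [-0.008,0.16,0,0],
  [-0.008,0.195,0,0],
  [-0.008,0.195,0,0],
  [-0.008,0.195,0,0],
  [-0.008,0.195,0,0],
])

```text
time: 41.85
tool_pos: [0.5704, 0.1979, 0.1273]
ee_rot: [-3.138, 0.001, 1.629]
wrist_force: [0.4, 0.3, -1.3]
width: 0.0462
finger_force: 30.0
```

```bash
python3 rec.py 15; python3 fit.py 15; python3 - <<'E'
import numpy as np,cv2
r=lambda x,k:cv2.resize(x,(400,k),interpolation=cv2.INTER_CUBIC)
R=lambda f:cv2.imread(f'pics/{f}15.png')
cv2.imwrite('pics/m15.png',np.hstack([r(R('w')[40:340,140:500],600),np.vstack([r(R('s')[80:180,290:410],300),r(R('d')[160:260,240:360],300)])]))
E
```

```text
41.85 [0.5704 0.1979 0.1273] [ 0.4  0.3 -1.3]
15 [(np.float64(13.95), [56.8032, 0.0182, -0.0186]), (np.float64(15.59), [42.3431, 0.0216, -0.0204]), (np.float64(13.6), [74.7724, 0.0185, 0.0158]), (np.float64(13.62), [64.8161, 0.019, -0.0004])]
```

View pics/m15.png

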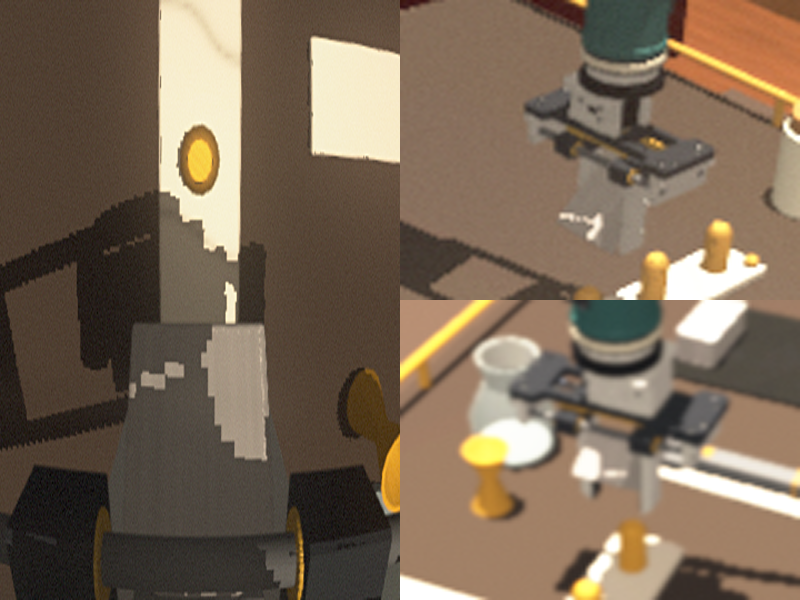

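```bash
python3 - <<'E'
from h import *
o=np.load('o15.npy',allow_pickle=True).item(); yaw=o['ee_rot'][2]; u=np.array([np.cos(yaw),np.sin(yaw),0]); v=np.array([-u[1],u[0],0]); Z=np.array([0,0,1]); g=o['tool_pos']+.019*Z
for th,k,e in((57,.018,-.0186),(42,.0216,-.0204),(50,.02,-.019),(48,.023,-.012),(60,.023,-.015)):
    t=np.radians(th);a=np.cos(t)*u+np.sin(t)*Z;b=np.sin(t)*u-np.cos(t)*Z
    print(th,[proj('wrist',g+(k+.045)*a+(e+.023)*b+w*.023*v,o) for w in(1,-1)],[proj('side',g+(k+.045)*a+(e+.023)*b+w*.023*v,o) for w in(1,-1)])
    print('  lip in+',((k-.045)*a+(e+.019)*b)@u,((k-.045)*a+(e+.019)*b)[2],'lip in-',((k-.045)*a+(e-.019)*b)@u,((k-.045)*a+(e-.019)*b)[2])
print('obs 258.8..377.6, 201.5; side edge obs', [(240+(x-400)*.3,160+(y-300)/3) for x,y in((573,475),(625,470))])
E
```

```text
57 [array([259.1, 226.8]), array([379.2, 226.8])] [array([308.2, 220.2]), array([293.5, 215.7])]
  lip in+ -0.014369785718227562 -0.02286196094853246 lip in- -0.04623926730015367 -0.0021656776179614333
42 [array([260.8, 188.3]), array([377.5, 188.2])] [array([306.2, 225.1]), array([291.6, 220.6])]
  lip in+ -0.01832637176507343 -0.014617253433128929 lip in- -0.043753334806710044 0.013622249935012053
50 [array([259.5, 207.3]), array([378.7, 207.2])] [array([307.1, 222.5]), array([292.5, 218. ])]
  lip in+ -0.016069690242163485 -0.019151111077974448 lip in- -0.045179379080684645 0.005274818090114045
48 [array([260.3, 182.6]), array([378. , 182.5])] [array([305.8, 225.6]), array([291.2, 221. ])]
  lip in+ -0.00951885956155312 -0.02103310040501468 lip in- -0.03775836292969411 0.004393862636621934
60 [array([256.4, 223.8]), array([381.8, 223.8])] [array([307.7, 219.7]), array([293. , 215.2])]
  lip in+ -0.007535898384862248 -0.02105255888325765 lip in- -0.04044486372867092 -0.0020525588832576436
obs 258.8..377.6, 201.5; side edge obs [(291.9, 218.33333333333334), (307.5, 216.66666666666666)]
```

Request:
arm_command([
  [0,0.013,0,0],
  [0,0.013,-0.04,0],
  [0,0.013,-0.08,0],
  [0,0.013,-0.11,0],
  [0,0.013,-0.13,0],
  [0,0.013,-0.146,0],
  [0,0.013,-0.146,0],
  [0,0.013,-0.146,0],
])

```text
time: 42.67
tool_pos: [0.5727, 0.2087, 0.0563]
ee_rot: [3.138, -0.007, 1.63]
wrist_force: [2.8, 8.3, -4.9]
width: 0.0459
finger_force: 30.0
```

Request:
arm_command([
  [0,-0.01,0,0],
  [0,-0.02,0,0],
  [0,-0.03,0,0],
  [0,-0.04,0,0],
  [0,-0.04,0,0],
  [0,-0.04,0,0],
])

```text
time: 43.17
tool_pos: [0.5737, 0.1926, 0.0586]
ee_rot: [3.134, -0.014, 1.63]
wrist_force: [1.4, 14.4, 1.1]
width: 0.0458
finger_force: 30.0
```

Request:
arm_command([
  [0,-0.008,0,0],
  [0,-0.016,0,0],
  [0,-0.024,0,0],
  [0,-0.03,0,0],
  [0,-0.03,0,0],
  [0,-0.03,0,0],
])

```text
time: 43.67
tool_pos: [0.5745, 0.1781, 0.0584]
ee_rot: [3.132, -0.015, 1.631]
wrist_force: [4.3, 16.1, -1.5]
width: 0.0459
finger_force: 30.0
```

```bash
python3 rec.py 16; python3 fit.py 16
```

```text
43.6667 [0.5745 0.1781 0.0584] [ 4.3 16.1 -1.5]
16 [(np.float64(16.02), [74.2228, 0.0036, 0.0086]), (np.float64(16.04), [74.2221, 0.0037, 0.0086]), (np.float64(14.93), [74.2104, 0.0304, 0.0085]), (np.float64(14.55), [107.9351, 0.0035, -0.0079])]
```

Request:
arm_command([
  [0,-0.006,0,0],
  [0,-0.012,0,0],
  [0,-0.018,0,0],
  [0,-0.018,0,0],
  [0,-0.018,0,0],
  [0,-0.018,0,0],
])

```text
time: 44.32
tool_pos: [0.5748, 0.1697, 0.0576]
ee_rot: [3.132, -0.016, 1.631]
wrist_force: [6.2, 18.6, -4.1]
width: 0.046
finger_force: 30.0
```

```bash
python3 rec.py 17; python3 fit.py 17; python3 - <<'E'
from box import *
# free refine: tilt about tool y at any u,z near tool
L=load('17',('wrist','scene','side')); o=np.load('o17.npy',allow_pickle=True).item(); y=o['ee_rot'][2]; g=o['tool_pos']+[0,0,.019]
u=np.array([np.cos(y),np.sin(y),0]);v=np.array([-u[1],u[0],0])
for cams in (('wrist',),('scene',),('side',),('scene','side')):
    M={c:L[c] for c in cams}; R=[]
    for th in range(50,106,5):
        t=np.radians(th);a=np.cos(t)*u+np.sin(t)*Z;b=np.sin(t)*u-np.cos(t)*Z
        R.append(max((round(score(M,g+k*a+e*b,[a,b,v]),1),th,k,e) for k in np.arange(.0,.034,.003) for e in np.arange(-.02,.012,.003)))
    print(cams,sorted(R)[-4:])
E
```

```text
44.3167 [0.5748 0.1697 0.0576] [ 6.2 18.6 -4.1]
17 [(np.float64(16.79), [73.8631, 0.0312, 0.0073]), (np.float64(15.64), [106.5704, 0.0331, 0.0053]), (np.float64(15.0), [110.0519, 0.0143, -0.011]), (np.float64(15.65), [74.7753, 0.0375, 0.0071])]
('wrist',) [(np.float64(4.0), 65, np.float64(0.033), np.float64(-0.008000000000000004)), (np.float64(4.3), 55, np.float64(0.033), np.float64(-0.02)), (np.float64(4.4), 70, np.float64(0.027), np.float64(0.000999999999999994)), (np.float64(5.0), 75, np.float64(0.027), np.float64(0.006999999999999992))]
('scene',) [(np.float64(5.5), 70, np.float64(0.006), np.float64(-0.0020000000000000052)), (np.float64(5.6), 55, np.float64(0.012), np.float64(-0.011000000000000003)), (np.float64(5.7), 75, np.float64(0.003), np.float64(0.009999999999999992)), (np.float64(5.7), 80, np.float64(0.006), np.float64(0.003999999999999993))]
('side',) [(np.float64(7.0), 90, np.float64(0.018000000000000002), np.float64(-0.014000000000000002)), (np.float64(7.3), 95, np.float64(0.015), np.float64(-0.008000000000000004)), (np.float64(7.5), 100, np.float64(0.015), np.float64(-0.008000000000000004)), (np.float64(7.5), 105, np.float64(0.03), np.float64(0.000999999999999994))]
('scene', 'side') [(np.float64(11.7), 90, np.float64(0.033), np.float64(-0.0020000000000000052)), (np.float64(11.8), 95, np.float64(0.033), np.float64(0.006999999999999992)), (np.float64(11.9), 100, np.float64(0.033), np.float64(0.006999999999999992)), (np.float64(12.1), 105, np.float64(0.033), np.float64(0.003999999999999993))]
```

Request:
arm_command([
  [0,0.01,0,0],
  [0,0.016,0,0],
  [0,0.016,-0.01,0],
  [0,0.016,-0.02,0],
  [0,0.016,-0.03,0],
  [0,0.016,-0.03,0],
])

```text
time: 44.97
tool_pos: [0.5711, 0.17, 0.0394]
ee_rot: [-3.14, -0.002, 1.629]
wrist_force: [2.6, 5.0, -3.5]
width: 0.0459
finger_force: 30.0
```

Request:
arm_command([
  [0,0,-0.008,0],
  [0,0,-0.016,0],
  [0,0,-0.02,0],
  [0,0,-0.02,0],
])

```text
time: 45.3
tool_pos: [0.5713, 0.17, 0.03]
ee_rot: [-3.141, -0.002, 1.629]
wrist_force: [0.6, 5.9, -1.5]
width: 0.0457
finger_force: 30.0
```

Request:
arm_command([
  [0,0,-0.004,0],
  [0,0,-0.008,0],
  [0,0,-0.008,0],
  [0,0,-0.008,0],
])

```text
time: 45.63
tool_pos: [0.5715, 0.17, 0.0263]
ee_rot: [-3.141, -0.002, 1.629]
wrist_force: [1.7, 5.3, -1.0]
width: 0.0455
finger_force: 30.0
```

Request:
arm_command([
  [0,0,-0.003,0],
  [0,0,-0.006,0],
  [0,0,-0.006,0],
  [0,0,-0.006,0],
])

```text
time: 45.97
tool_pos: [0.5716, 0.1699, 0.0236]
ee_rot: [3.142, -0.002, 1.629]
wrist_force: [0.3, 4.5, -0.4]
width: 0.046
finger_force: 30.0
```

Request:
arm_command([
  [0,0,-0.003,0],
  [0,0,-0.006,0],
  [0,0,-0.006,0],
  [0,0,-0.006,0],
])

```text
time: 46.3
tool_pos: [0.5721, 0.1698, 0.0221]
ee_rot: [3.14, -0.001, 1.629]
wrist_force: [-1.7, 4.4, 5.8]
width: 0.0458
finger_force: 30.0
```

Request:
arm_command([
  [0,0,-0.003,0],
  [0,0,-0.006,0],
  [0,0,-0.008,0],
  [0,0,-0.008,0],
  [0,0,-0.008,0],
])

```text
time: 46.72
tool_pos: [0.5727, 0.1697, 0.0209]
ee_rot: [3.138, -0.001, 1.629]
wrist_force: [-4.6, 2.6, 13.8]
width: 0.0457
finger_force: 30.0
```

Request:
arm_command([
  [0,0,0.004,0],
  [0,0,0.006,0],
  [0,0,0.006,0],
  [0,0,0.006,0],
  [0,0,0.006,0],
  [0,0,0.006,0],
  [0,0,0.006,0],
  [0,0,0.006,0],
], claw=0)

```text
time: 47.38
tool_pos: [0.5715, 0.1692, 0.0197]
ee_rot: [-3.141, 0.0, 1.629]
wrist_force: [1.0, -0.4, 0.4]
width: 0.093
finger_force: 0.0
```

Request:
arm_command([
  [0,0,0,0],
  [0,0,0.06,0],
  [0,0,0.14,0],
  [0,0,0.22,0],
  [0,0,0.3,0],
  [0,0,0.37,0],
  [0,0,0.37,0],
  [0,0,0.37,0],
])

```text
time: 48.05
tool_pos: [0.5732, 0.1697, 0.2087]
ee_rot: [3.134, -0.001, 1.629]
wrist_force: [-0.1, -1.0, -0.3]
width: 0.0938
finger_force: 0.0
```

Request:
arm_command([
  [0,-0.08,0,0],
  [0,-0.16,0,0],
  [0,-0.24,0,0],
  [0,-0.32,0,0],
  [0,-0.32,0,0],
  [0,-0.32,0,0],
])

```text
time: 48.55
tool_pos: [0.5706, 0.0074, 0.2023]
ee_rot: [-3.137, -0.001, 1.625]
wrist_force: [-1.0, 0.4, -0.1]
width: 0.0938
finger_force: 0.0
```

```bash
python3 rec.py 18; python3 - <<'E'
from box import *
find('18',('scene','side'),(.573,.1745),.015,('stand','lie'),.02)
L=load('18',('scene','side')); y0=.058; u=np.array([np.cos(1.629),np.sin(1.629),0]);v=np.array([-u[1],u[0],0])
R=[]
for th in range(60,116,5):
    t=np.radians(th);a=np.cos(t)*u+np.sin(t)*Z;b=np.sin(t)*u-np.cos(t)*Z
    R.append(max((round(score(L,np.array([.572,.1745,.06])+x*v+k*u+z*Z,[a,b,v]),1),th,round(x,3),round(k,3),round(z,3)) for x in(-.003,0,.003) for k in np.arange(-.012,.013,.003) for z in(0,.004,.008)))
print(sorted(R)[::-1][:5])
E
```

```text
48.55 [0.5706 0.0074 0.2023] [-1.   0.4 -0.1]
18 stand 17.47 [0.5707 0.1754 0.0455]
18 lie 14.63 [ 0.5832  0.1578 -1.0484]
[(np.float64(17.3), 90, 0, np.float64(0.003), 0), (np.float64(17.2), 85, 0, np.float64(-0.0), 0), (np.float64(16.7), 95, 0.003, np.float64(0.006), 0), (np.float64(16.5), 80, 0, np.float64(-0.003), 0), (np.float64(16.1), 100, 0.003, np.float64(0.003), 0.004)]
```

```bash
python3 - <<'E'
from box import *
find('18',('scene','side'),(.676,-.214),.006,('lie',),.04,np.radians(np.arange(-120,-60,10)))
print(robot.get_obs()['tool_pos'])
E
```

```text
18 lie 19.28 [ 0.6782 -0.2168 -1.5575]
[0.57110782 0.01041228 0.20357477]
```

Request:
arm_command([
  [0.03,-0.08,0,0],
  [0.07,-0.16,0,0],
  [0.1,-0.24,0,-0.02],
  [0.14,-0.32,0,-0.02],
  [0.17,-0.4,0,-0.02],
  [0.2,-0.46,0,-0.02],
  [0.21,-0.48,0,-0.02],
  [0.21,-0.48,0,-0.02],
])

```text
time: 49.37
tool_pos: [0.6775, -0.2324, 0.202]
ee_rot: [-3.139, -0.001, 1.586]
wrist_force: [-0.7, 0.0, 0.4]
width: 0.0943
finger_force: 0.0
```

Request:
arm_command([
  [0,0,0,0],
  [0,0,0,0],
  [0,0,0,0],
  [0,0,0,0],
])

```text
time: 49.7
tool_pos: [0.6767, -0.2286, 0.2059]
ee_rot: [3.141, 0.0, 1.59]
wrist_force: [0.6, -0.3, 0.2]
width: 0.0941
finger_force: 0.0
```

```bash
python3 rec.py 19; python3 - <<'E'
from box import *
find('19',('wrist',),(.676,-.214),.006,('lie',),.04,np.radians(np.arange(-120,-60,10)))
print(robot.get_obs()['ee_rot'])
E
```

```text
49.7 [ 0.6767 -0.2286  0.2059] [ 0.6 -0.3  0.2]
19 lie 10.0 [ 0.6753 -0.2133 -1.5463]
[3.14076267e+00 3.06957820e-04 1.58878208e+00]
```

Request:
arm_command([
  [0,-0.006,-0.08,0],
  [0,-0.006,-0.16,0],
  [0,-0.006,-0.24,0],
  [0,-0.006,-0.31,0],
  [0,-0.006,-0.35,0],
  [0,-0.006,-0.378,0],
  [0,-0.006,-0.386,0],
  [0,-0.006,-0.386,0],
])

```text
time: 50.52
tool_pos: [0.6764, -0.2334, 0.0114]
ee_rot: [-3.141, -0.0, 1.588]
wrist_force: [-0.0, -1.1, 0.5]
width: 0.0939
finger_force: 0.0
```

Request:
arm_command([
  [0,0,0,0],
  [0,0,0,0],
  [0,0,0,0],
  [0,0,0,0],
  [0,0,0,0],
  [0,0,0,0],
  [0,0,0,0],
  [0,0,0,0],
], claw=1)

```text
time: 51.18
tool_pos: [0.6767, -0.2337, 0.012]
ee_rot: [3.141, -0.0, 1.587]
wrist_force: [-0.8, -0.5, 1.2]
width: 0.0456
finger_force: 30.0
```

Request:
arm_command([
  [0,0,0,0],
  [0,0,0,0],
  [0,0,0,0],
  [0,0,0,0],
])

```text
time: 51.52
tool_pos: [0.6767, -0.2337, 0.012]
ee_rot: [3.141, 0.0, 1.588]
wrist_force: [-0.1, -0.0, -0.7]
width: 0.0462
finger_force: 30.0
```

Request:
arm_command([
  [0,0,0.05,0],
  [0,0,0.1,0],
  [0,0,0.15,0],
  [0,0,0.2,0],
  [0,0,0.25,0],
  [0,0,0.3,0],
  [0,0,0.32,0],
  [0,0,0.32,0],
])

```text
time: 52.18
tool_pos: [0.678, -0.2343, 0.1757]
ee_rot: [3.136, 0.003, 1.587]
wrist_force: [-0.0, 0.1, -2.1]
width: 0.0456
finger_force: 30.0
```

Request:
arm_command([
  [-0.02,0.07,0,-0.05],
  [-0.04,0.14,0,-0.1],
  [-0.07,0.21,0,-0.15],
  [-0.09,0.28,0,-0.2],
  [-0.106,0.334,0,-0.244],
  [-0.106,0.334,0,-0.244],
])

```text
time: 52.68
tool_pos: [0.6211, -0.0607, 0.1695]
ee_rot: [-3.135, -0.001, 1.08]
wrist_force: [-0.1, -0.1, -1.9]
width: 0.046
finger_force: 30.0
```

Request:
arm_command([
  [-0.02,0.07,0,-0.05],
  [-0.04,0.14,0,-0.1],
  [-0.07,0.21,0,-0.15],
  [-0.09,0.28,0,-0.2],
  [-0.106,0.334,0,-0.244],
  [-0.106,0.334,0,-0.244],
])

```text
time: 53.18
tool_pos: [0.5681, 0.105, 0.1697]
ee_rot: [-3.137, 0.003, 0.569]
wrist_force: [0.9, -0.0, -1.9]
width: 0.046
finger_force: 30.0
```

Request:
arm_command([
  [-0.02,0.07,0,-0.05],
  [-0.04,0.14,0,-0.1],
  [-0.07,0.21,0,-0.15],
  [-0.09,0.28,0,-0.2],
  [-0.106,0.334,0,-0.243],
  [-0.106,0.334,0,-0.243],
  [-0.106,0.334,0,-0.243],
  [-0.106,0.334,0,-0.243],
])

```text
time: 53.85
tool_pos: [0.5177, 0.2661, 0.1703]
ee_rot: [3.14, 0.002, 0.057]
wrist_force: [-0.3, 0.6, -2.3]
width: 0.046
finger_force: 30.0
```

Request:
arm_command([
  [0,0,-0.04,0],
  [0,0,-0.08,0],
  [0,0,-0.12,0],
  [0,0,-0.15,0],
  [0,0,-0.16,0],
  [0,0,-0.16,0],
  [0,0,-0.16,0],
])

```text
time: 54.43
tool_pos: [0.5183, 0.2663, 0.0922]
ee_rot: [3.141, -0.0, 0.055]
wrist_force: [0.8, 0.2, -1.8]
width: 0.0458
finger_force: 30.0
```

```bash
python3 rec.py 20; python3 fit.py 20; python3 -c "
from h import *
print(robot.get_obs()['ee_rot'],robot.get_obs()['joint_positions'])"
```

```text
54.4333 [0.5183 0.2663 0.0922] [ 0.8  0.2 -1.8]
20 [(np.float64(17.86), [0.8983, 0.0175, 0.007]), (np.float64(17.71), [0.6089, 0.0174, 0.0026]), (np.float64(17.85), [1.0297, 0.0175, 0.007]), (np.float64(17.22), [0.7207, 0.0173, -0.0026])]
[-3.14081127e+00 -2.93525320e-03  5.62040232e-02] [ 3.78753683e-01  2.06129028e-01  1.45979347e+00 -1.90256579e-04
  1.47263859e+00  1.89336320e+00]
```

Request:
arm_command([
  [0,0.003,-0.01,0],
  [0,0.003,-0.02,0],
  [0,0.003,-0.03,0],
  [0,0.003,-0.04,0],
  [0,0.003,-0.05,0],
  [0,0.003,-0.06,0],
  [0,0.003,-0.07,0],
  [0,0.003,-0.07,0],
])

```text
time: 55.25
tool_pos: [0.5178, 0.2692, 0.0598]
ee_rot: [-3.141, -0.002, 0.057]
wrist_force: [-5.1, -1.6, 8.9]
width: 0.0458
finger_force: 30.0
```

Request:
arm_command([
  [0,0,-0.01,0],
  [0,0,-0.02,0],
  [0,0,-0.03,0],
  [0,0,-0.04,0],
  [0,0,-0.05,0],
  [0,0,-0.054,0],
  [0,0,-0.054,0],
  [0,0,-0.054,0],
])

```text
time: 55.92
tool_pos: [0.519, 0.2694, 0.0339]
ee_rot: [-3.141, -0.005, 0.057]
wrist_force: [-5.6, -2.0, 11.8]
width: 0.0461
finger_force: 30.0
```

```bash
python3 rec.py 21; python3 fit.py 21
```

```text
55.9167 [0.519  0.2694 0.0339] [-5.6 -2.  11.8]
21 [(np.float64(17.66), [69.2256, 0.0093, 0.0191]), (np.float64(18.56), [47.0903, 0.0233, -0.0063]), (np.float64(17.87), [73.4503, 0.0131, 0.0236]), (np.float64(17.67), [71.5464, 0.0109, 0.0212])]
```

Request:
arm_command([
  [-0.02,0,0,0],
  [-0.05,0,0,0],
  [-0.05,0,0.06,0],
  [-0.05,0,0.13,0],
  [-0.05,0,0.2,0],
  [-0.05,0,0.2,0],
  [-0.05,0,0.2,0],
])

```text
time: 56.65
tool_pos: [0.4937, 0.2696, 0.1322]
ee_rot: [-3.14, -0.005, 0.057]
wrist_force: [0.4, 0.3, -2.3]
width: 0.0462
finger_force: 30.0
```

Request:
arm_command([
  [0.06,0.005,0,0],
  [0.13,0.005,0,0],
  [0.195,0.005,0,0],
  [0.195,0.005,0,0],
  [0.195,0.005,0,0],
  [0.195,0.005,0,0],
])

```text
time: 57.15
tool_pos: [0.5884, 0.271, 0.1269]
ee_rot: [3.14, 0.006, 0.057]
wrist_force: [-1.1, -0.7, -1.9]
width: 0.046
finger_force: 30.0
```

```bash
python3 rec.py 22; python3 fit.py 22
```

```text
57.15 [0.5884 0.271  0.1269] [-1.1 -0.7 -1.9]
22 [(np.float64(15.8), [68.6651, 0.0211, 0.0138]), (np.float64(16.16), [44.8676, 0.0136, -0.0043]), (np.float64(15.7), [55.7583, 0.0247, -0.0015]), (np.float64(15.83), [72.0919, 0.0201, 0.0178])]
```

Request:
arm_command([
  [0,0,-0.04,0],
  [0,0,-0.08,0],
  [0,0,-0.1,0],
  [0,0,-0.115,0],
  [0,0,-0.125,0],
  [0,0,-0.136,0],
  [0,0,-0.136,0],
  [0,0,-0.136,0],
])

```text
time: 57.97
tool_pos: [0.5911, 0.2715, 0.062]
ee_rot: [-3.141, -0.002, 0.056]
wrist_force: [5.2, 1.2, -4.3]
width: 0.046
finger_force: 30.0
```

Request:
arm_command([
  [-0.008,0,0,0],
  [-0.016,0,0,0],
  [-0.024,0,0,0],
  [-0.03,0,0,0],
  [-0.03,0,0,0],
  [-0.03,0,0,0],
])

```text
time: 58.47
tool_pos: [0.5813, 0.271, 0.0635]
ee_rot: [-3.141, -0.014, 0.055]
wrist_force: [15.2, 0.2, -7.7]
width: 0.046
finger_force: 30.0
```

Request:
arm_command([
  [-0.008,0,0,0],
  [-0.016,0,0,0],
  [-0.024,0,0,0],
  [-0.03,0,0,0],
  [-0.03,0,0,0],
  [-0.03,0,0,0],
])

```text
time: 58.97
tool_pos: [0.5675, 0.2704, 0.0638]
ee_rot: [3.141, -0.017, 0.055]
wrist_force: [17.2, -0.7, -7.8]
width: 0.0457
finger_force: 30.0
```

Request:
arm_command([
  [-0.004,0,0,0],
  [-0.008,0,0,0],
  [-0.012,0,0,0],
  [-0.012,0,0,0],
])

```text
time: 59.3
tool_pos: [0.5622, 0.2701, 0.0635]
ee_rot: [3.14, -0.018, 0.055]
wrist_force: [20.1, -1.3, -9.3]
width: 0.0456
finger_force: 30.0
```

```bash
python3 rec.py 23; python3 fit.py 23
```

```text
59.3 [0.5622 0.2701 0.0635] [20.1 -1.3 -9.3]
23 [(np.float64(18.64), [61.8259, 0.0302, 0.0063]), (np.float64(19.6), [71.4049, 0.0195, 0.0195]), (np.float64(19.59), [71.2671, 0.0196, 0.0193]), (np.float64(19.31), [60.8914, 0.0238, 0.008])]
```

Request:
arm_command([
  [0.006,0,0,0],
  [0.006,0,-0.006,0],
  [0.006,0,-0.012,0],
  [0.006,0,-0.016,0],
  [0.006,0,-0.016,0],
  [0.006,0,-0.016,0],
])

```text
time: 59.95
tool_pos: [0.5625, 0.2717, 0.0572]
ee_rot: [-3.14, -0.013, 0.056]
wrist_force: [10.0, 0.4, -0.1]
width: 0.046
finger_force: 30.0
```

Request:
arm_command([
  [0,0,-0.006,0],
  [0,0,-0.012,0],
  [0,0,-0.016,0],
  [0,0,-0.016,0],
  [0,0,-0.016,0],
])

```text
time: 60.37
tool_pos: [0.5625, 0.272, 0.0493]
ee_rot: [-3.14, -0.013, 0.056]
wrist_force: [9.8, 0.9, -0.4]
width: 0.046
finger_force: 30.0
```

Request:
arm_command([
  [0,0,-0.006,0],
  [0,0,-0.012,0],
  [0,0,-0.02,0],
  [0,0,-0.02,0],
  [0,0,-0.02,0],
])

```text
time: 60.78
tool_pos: [0.5624, 0.2722, 0.04]
ee_rot: [-3.139, -0.013, 0.056]
wrist_force: [8.2, 0.9, 1.8]
width: 0.0461
finger_force: 30.0
```

Request:
arm_command([
  [0,0,-0.006,0],
  [0,0,-0.01,0],
  [0,0,-0.014,0],
  [0,0,-0.014,0],
  [0,0,-0.014,0],
])

```text
time: 61.2
tool_pos: [0.5625, 0.2723, 0.0394]
ee_rot: [-3.139, -0.015, 0.056]
wrist_force: [-3.2, -3.5, 24.2]
width: 0.0458
finger_force: 30.0
```

```bash
python3 rec.py 24; python3 fit.py 24
```

```text
61.2 [0.5625 0.2723 0.0394] [-3.2 -3.5 24.2]
24 [(np.float64(20.74), [64.8833, 0.0221, 0.0126]), (np.float64(20.33), [67.0927, 0.024, 0.0126]), (np.float64(20.33), [66.8158, 0.024, 0.0123]), (np.float64(20.61), [64.1748, 0.0233, 0.0116])]
```

Request:
arm_command([
  [-0.004,0,0,0],
  [-0.008,0,-0.002,0],
  [-0.012,0,-0.004,0],
  [-0.012,0,-0.006,0],
  [-0.012,0,-0.006,0],
  [-0.012,0,-0.006,0],
])

```text
time: 61.85
tool_pos: [0.5601, 0.2727, 0.0366]
ee_rot: [-3.138, -0.023, 0.056]
wrist_force: [6.0, -2.3, 18.2]
width: 0.0455
finger_force: 30.0
```

```bash
python3 rec.py 25; python3 fit.py 25
```

```text
61.85 [0.5601 0.2727 0.0366] [ 6.  -2.3 18.2]
25 [(np.float64(19.75), [70.1836, 0.021, 0.017]), (np.float64(18.91), [74.6335, 0.0266, 0.0198]), (np.float64(19.23), [68.5945, 0.0262, 0.0124]), (np.float64(19.22), [68.7714, 0.0259, 0.0126])]
```

Request:
arm_command([
  [-0.002,0,-0.003,0],
  [-0.004,0,-0.006,0],
  [-0.006,0,-0.01,0],
  [-0.008,0,-0.014,0],
  [-0.008,0,-0.014,0],
  [-0.008,0,-0.014,0],
])

```text
time: 62.5
tool_pos: [0.5538, 0.2732, 0.0271]
ee_rot: [-3.137, -0.017, 0.056]
wrist_force: [3.7, -0.2, 14.2]
width: 0.0459
finger_force: 30.0
```

```bash
python3 rec.py 26; python3 fit.py 26
```

```text
62.5 [0.5538 0.2732 0.0271] [ 3.7 -0.2 14.2]
26 [(np.float64(18.71), [54.4804, 0.0339, -0.0086]), (np.float64(18.91), [72.089, 0.0341, 0.0134]), (np.float64(19.84), [70.9729, 0.0376, 0.0145]), (np.float64(19.68), [76.1729, 0.0311, 0.0193])]
```

Request:
arm_command([
  [-0.002,0,-0.003,0],
  [-0.004,0,-0.006,0],
  [-0.006,0,-0.009,0],
  [-0.006,0,-0.012,0],
  [-0.006,0,-0.012,0],
  [-0.006,0,-0.012,0],
])

```text
time: 63.15
tool_pos: [0.5504, 0.2731, 0.0197]
ee_rot: [-3.138, -0.016, 0.056]
wrist_force: [4.7, 0.1, 9.9]
width: 0.0462
finger_force: 30.0
```

```bash
python3 rec.py 27; python3 fit.py 27
```

```text
63.15 [0.5504 0.2731 0.0197] [4.7 0.1 9.9]
27 [(np.float64(20.69), [78.7571, 0.0272, 0.0194]), (np.float64(18.49), [75.0345, 0.03, 0.0158]), (np.float64(20.69), [78.7089, 0.0275, 0.0194]), (np.float64(18.87), [68.926, 0.0311, 0.0083])]
```

Request:
arm_command([
  [0.004,0,0.003,0],
  [0.006,0,0.006,0],
  [0.006,0,0.006,0],
  [0.006,0,0.006,0],
  [0.006,0,0.006,0],
  [0.006,0,0.006,0],
  [0.006,0,0.006,0],
  [0.006,0,0.006,0],
], claw=0)

```text
time: 63.97
tool_pos: [0.5467, 0.2713, 0.0155]
ee_rot: [3.141, 0.001, 0.057]
wrist_force: [0.1, -0.5, 0.4]
width: 0.093
finger_force: 0.0
```

Request:
arm_command([
  [0,0,0,0],
  [0,0,0,0],
  [0,0,0.06,0],
  [0,0,0.14,0],
  [0,0,0.22,0],
  [0,0,0.3,0],
  [0,0,0.38,0],
  [0,0,0.38,0],
])

```text
time: 64.63
tool_pos: [0.551, 0.2729, 0.2174]
ee_rot: [-3.136, -0.018, 0.057]
wrist_force: [-0.1, 0.1, 2.0]
width: 0.0937
finger_force: 0.0
```

Request:
arm_command([
  [-0.08,-0.06,0,0],
  [-0.16,-0.12,0,0],
  [-0.22,-0.2,0,0],
  [-0.28,-0.28,0,0],
  [-0.28,-0.36,0,0],
  [-0.28,-0.44,0,0],
  [-0.28,-0.5,0,0],
  [-0.28,-0.5,0,0],
])

```text
time: 65.3
tool_pos: [0.4062, 0.0172, 0.2062]
ee_rot: [3.139, -0.001, 0.052]
wrist_force: [0.2, -0.4, 0.1]
width: 0.0941
finger_force: 0.0
```

```bash
python3 rec.py 28; cat > chk.py <<'E'
from box import *
import sys
n=sys.argv[1]; find(n,('scene','side'),(.568,.271),.015,('stand','lie'),.02); find(n,('scene','side'),(.573,.1745),.015,('stand',),.02)
L=load(n,('scene','side'))
for name,u,c in(('B x-tilt',np.array([1,.058,0]),(.568,.271)),('B y-tilt',np.array([-.058,1,0]),(.568,.271)),('A y-tilt',np.array([-.058,1,0]),(.572,.1755)),('A x-tilt',np.array([1,.058,0]),(.572,.1755))):
    u=u/np.linalg.norm(u); v=np.array([-u[1],u[0],0]); R=[]
    for th in range(74,107,4):
        t=np.radians(th);a=np.cos(t)*u+np.sin(t)*Z;b=np.sin(t)*u-np.cos(t)*Z
        R.append(max((round(score(L,np.array([*c,.06])+x*v+k*u+z*Z,[a,b,v]),1),th,round(x,3),round(k,3),round(z,3)) for x in(-.003,0,.003) for k in np.arange(-.009,.01,.003) for z in(0,.003,.006,.009)))
    print(name,[tuple(map(float,r)) for r in sorted(R)[::-1][:3]])
E
python3 chk.py 28
```

```text
65.3 [0.4062 0.0172 0.2062] [ 0.2 -0.4  0.1]
28 stand 18.09 [0.5645 0.2724 0.0139]
28 lie 15.37 [ 0.5789  0.2514 -1.0606]
28 stand 16.97 [0.5712 0.175  0.0493]
B x-tilt [(18.0, 90.0, 0.0, -0.003, 0.0), (17.9, 94.0, 0.0, -0.003, 0.0), (17.5, 86.0, 0.003, -0.006, 0.0)]
B y-tilt [(18.0, 90.0, 0.003, 0.0, 0.0), (17.9, 86.0, 0.003, 0.0, 0.0), (17.6, 94.0, 0.003, 0.003, 0.0)]
A y-tilt [(16.9, 90.0, 0.0, 0.0, 0.0), (16.8, 86.0, 0.0, 0.0, 0.0), (16.4, 94.0, 0.003, 0.003, 0.0)]
A x-tilt [(17.1, 82.0, 0.0, -0.009, 0.0), (17.0, 86.0, 0.0, -0.009, 0.0), (16.9, 90.0, 0.0, 0.0, 0.0)]
```

```bash
python3 - <<'E'
from h import *
a=cv2.imread('pics/s6.png',0).astype(float);b=robot.snapshot('scene');b=cv2.cvtColor(b,cv2.COLOR_RGB2GRAY).astype(float)
d=abs(a-b)[185:240,265:335]; print(d.mean(),np.percentile(d,95),(d>40).sum())
E
```

```text
2.8444155844155845 5.0 71
```

```bash
python3 - <<'E'
from h import *
a=cv2.imread('pics/s6.png',0).astype(float);b=cv2.cvtColor(robot.snapshot('scene'),cv2.COLOR_RGB2GRAY).astype(float)
y,x=np.where(abs(a-b)[185:240,265:335]>40); print(x.min()+265,x.max()+265,y.min()+185,y.max()+185,(b-a)[y+185,x+265].mean())
a=cv2.imread('pics/d6.png',0).astype(float);b=cv2.cvtColor(robot.snapshot('side'),cv2.COLOR_RGB2GRAY).astype(float)
y,x=np.where(abs(a-b)[195:235,300:375]>40); print(len(x),x.min()+300 if len(x) else '',x.max()+300 if len(x) else '',y.min()+195 if len(x) else '',y.max()+195 if len(x) else '')
E
```

```text
265 334 185 193 -58.861111111111114
200 300 374 195 234
```

```bash
python3 -c "
from bench import robot
print(robot.close_job())"
```

```text
the job is handed in; nothing more can be done
None
```

I've handed the job in: all three pegs were sanitised in order, the wand is back on its rest, and both tumblers on the mat (there was no third) are upside down on pegs 2 and 3. `close_job()` gave no verdict, and the tumblers' final seating was checked only by fitting camera images.

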